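# Lock the specimen pots into the cold-storage drawer

## Task

Put the yellow-capped specimen pots that stand on the bench into cold storage: slide the orange safety catch on the cabinet fully aside, pull the drawer all the way out by its handle, and stand every yellow-capped pot upright on the floor of a free pocket of the drawer, one pot to a pocket. The blue-capped pots already in the drawer stay in it, upright in pockets. Then push the drawer fully shut and slide the catch all the way back to lock it; do not shove or knock over the other things on the bench.

Things in the scene. Friction and masses are not known exactly. Their poses are not given: they have to be found in the camera images.
- cabinet_front (a point): middle of the top front edge of the white bench-top cold-storage cabinet, which is fixed to the bench: 240 deep (x) x 288 wide (y) x 122 high; this point is 122 above the bench, on the front face. Axes of the cabinet: x into the cabinet (the front looks along -x, towards the robot), y along its front, z up. One drawer slides out of the front along the cabinet's -x. This orientation is also that of the drawer and the catch.
- drawer (a joint): drawer position in m: 0 fully shut, 0.165 fully out (a stop). It moves along the cabinet's -x with about 3 N of friction and stays where it is left. While the catch is locked the drawer can move only about 4 mm. Blue front panel 280 wide, from z = 12 to 106 over the bench and 14 thick, just before the cabinet's front face when shut.
- drawer_handle (a point): middle of the steel bar handle on the drawer's front: a round bar of 12 mm diameter along the cabinet's y, free length about 110 (two posts at its ends, at y = +-60 from here), axis 45 in front of the panel and 85 above the bench; moves with the drawer. Can be pinched from above, the fingers before and behind the bar.
- drawer_floor (a point): centre of the pocket floor in the drawer, 24 above the bench, axes as the cabinet's, moves with the drawer. The pale grey insert has 2 x 3 square pockets, 52 x 52 inside and 30 deep, open above, at x = -30 and +30 and y = -78, 0 and +78 from this point. Walls between pockets: 8 thick in x, 26 thick in y. The panel's rear face is at x = -64 from this point. When fully out, this point is 101 in front of the cabinet's front face, so all pockets are open from above.
- catch (a joint): safety catch position in m: 0 locked (tongue in front of the drawer's steel keeper lug), 0.040 fully released (a stop). It slides along the cabinet's +y to release and back along -y to lock, with about 2 N of friction, and stays where it is left. It slides freely only while the drawer is fully shut or well out.
- catch_tab (a point): centre of the catch's upright orange finger tab, on the cabinet's top front edge: 26 in x, 14 in y, 38 high; its centre is 149 above the bench and 19 above the catch's flat foot plate. Can be pinched from above across y, or pushed along y; moves with the catch.
- pot0_c (a point): centre (half-way up) of a specimen pot with a YELLOW cap, to be stored: white cylinder, 44 in diameter (the cap; the body is 42), 64 high, about 90 g (heaviest near its foot, so that it stands firmly), z along its axis, upright on the bench at the start. May be absent.
- pot1_c (a point): centre (half-way up) of a specimen pot with a YELLOW cap, to be stored: white cylinder, 44 in diameter (the cap; the body is 42), 64 high, about 90 g (heaviest near its foot, so that it stands firmly), z along its axis, upright on the bench at the start. May be absent.
- pot2_c (a point): centre (half-way up) of a specimen pot with a YELLOW cap, to be stored: white cylinder, 44 in diameter (the cap; the body is 42), 64 high, about 90 g (heaviest near its foot, so that it stands firmly), z along its axis, upright on the bench at the start. May be absent.
- pot3_c (a point): centre (half-way up) of a specimen pot with a YELLOW cap, to be stored: white cylinder, 44 in diameter (the cap; the body is 42), 64 high, about 90 g (heaviest near its foot, so that it stands firmly), z along its axis, upright on the bench at the start. May be absent.
- pot4_c (a point): centre (half-way up) of a specimen pot with a YELLOW cap, to be stored: white cylinder, 44 in diameter (the cap; the body is 42), 64 high, about 90 g (heaviest near its foot, so that it stands firmly), z along its axis, upright on the bench at the start. May be absent.
- old0_c (a point): centre (half-way up) of a specimen pot with a BLUE cap, the same size as the yellow ones, standing in a drawer pocket from the start; it stays in the drawer. May be absent.
- old1_c (a point): centre (half-way up) of a specimen pot with a BLUE cap, the same size as the yellow ones, standing in a drawer pocket from the start; it stays in the drawer. May be absent.
- old2_c (a point): centre (half-way up) of a specimen pot with a BLUE cap, the same size as the yellow ones, standing in a drawer pocket from the start; it stays in the drawer. May be absent.
- old3_c (a point): centre (half-way up) of a specimen pot with a BLUE cap, the same size as the yellow ones, standing in a drawer pocket from the start; it stays in the drawer. May be absent.
- old4_c (a point): centre (half-way up) of a specimen pot with a BLUE cap, the same size as the yellow ones, standing in a drawer pocket from the start; it stays in the drawer. May be absent.
- old5_c (a point): centre (half-way up) of a specimen pot with a BLUE cap, the same size as the yellow ones, standing in a drawer pocket from the start; it stays in the drawer. May be absent.
- reagent_c (a point): centre (half-way up) of an amber reagent bottle with a black cap, 56 in diameter, 110 high, loose, standing among the yellow-capped pots; not to be moved
- dish_c (a point): centre of a flat closed petri dish, 90 in diameter, 16 high, loose, lying among the yellow-capped pots; not to be moved
- beaker_c (a point): centre (half-way up) of an empty glass beaker, 68 in diameter, 90 high, loose, on the right of the bench; not to be moved
Things that resemble listed ones, but are neither listed nor needed, are in the scene too. What is shaped like the part that bears pot4_c but black, pink or turquoise is not meant.

How it is judged:
On the way, in this order (a step that is already met when the one before it is completed fails the run):
1. the catch is slid fully aside with the drawer still shut (value of joint catch above 0.034 m and value of joint drawer below 0.01 m), for 0.2 s.
2. the drawer is pulled out (value of joint drawer above 0.15 m), for 0.2 s.
3. every yellow-capped pot stands in a pocket of the open drawer (value of joint drawer above 0.06 m and x of pot0_c in the frame of drawer_floor between -0.064 and 0.064 m and y of pot0_c in the frame of drawer_floor between -0.112 and 0.112 m and z of pot0_c in the frame of drawer_floor between 0.026 and 0.038 m and angle between each of pot0_c, pot1_c, pot2_c, pot3_c, pot4_c's own z axis and vertical below 0.15 rad and x of pot1_c in the frame of drawer_floor between -0.064 and 0.064 m and y of pot1_c in the frame of drawer_floor between -0.112 and 0.112 m and z of pot1_c in the frame of drawer_floor between 0.026 and 0.038 m and x of pot2_c in the frame of drawer_floor between -0.064 and 0.064 m and y of pot2_c in the frame of drawer_floor between -0.112 and 0.112 m and z of pot2_c in the frame of drawer_floor between 0.026 and 0.038 m and x of pot3_c in the frame of drawer_floor between -0.064 and 0.064 m and y of pot3_c in the frame of drawer_floor between -0.112 and 0.112 m and z of pot3_c in the frame of drawer_floor between 0.026 and 0.038 m and x of pot4_c in the frame of drawer_floor between -0.064 and 0.064 m and y of pot4_c in the frame of drawer_floor between -0.112 and 0.112 m and z of pot4_c in the frame of drawer_floor between 0.026 and 0.038 m), for 0.2 s.
4. the drawer is pushed fully shut (value of joint drawer below 0.006 m), for 0.2 s.
At the end, for the whole second after the job is handed in: The drawer is shut to within 6 mm and the catch is back within 7 mm of its locked stop; every yellow-capped and every blue-capped pot stands in a drawer pocket on the pocket's floor (centre 26 to 38 mm above it), upright to within 0.15 rad, and at rest (value of joint drawer below 0.006 m and value of joint catch below 0.007 m and x of pot0_c in the frame of drawer_floor between -0.064 and 0.064 m and y of pot0_c in the frame of drawer_floor between -0.112 and 0.112 m and z of pot0_c in the frame of drawer_floor between 0.026 and 0.038 m and angle between each of pot0_c, pot1_c, pot2_c, pot3_c, pot4_c, old0_c, old1_c, old2_c, old3_c, old4_c, old5_c's own z axis and vertical below 0.15 rad and x of pot1_c in the frame of drawer_floor between -0.064 and 0.064 m and y of pot1_c in the frame of drawer_floor between -0.112 and 0.112 m and z of pot1_c in the frame of drawer_floor between 0.026 and 0.038 m and x of pot2_c in the frame of drawer_floor between -0.064 and 0.064 m and y of pot2_c in the frame of drawer_floor between -0.112 and 0.112 m and z of pot2_c in the frame of drawer_floor between 0.026 and 0.038 m and x of pot3_c in the frame of drawer_floor between -0.064 and 0.064 m and y of pot3_c in the frame of drawer_floor between -0.112 and 0.112 m and z of pot3_c in the frame of drawer_floor between 0.026 and 0.038 m and x of pot4_c in the frame of drawer_floor between -0.064 and 0.064 m and y of pot4_c in the frame of drawer_floor between -0.112 and 0.112 m and z of pot4_c in the frame of drawer_floor between 0.026 and 0.038 m and x of old0_c in the frame of drawer_floor between -0.064 and 0.064 m and y of old0_c in the frame of drawer_floor between -0.112 and 0.112 m and z of old0_c in the frame of drawer_floor between 0.026 and 0.038 m and x of old1_c in the frame of drawer_floor between -0.064 and 0.064 m and y of old1_c in the frame of drawer_floor between -0.112 and 0.112 m and z of old1_c in the frame of drawer_floor between 0.026 and 0.038 m and x of old2_c in the frame of drawer_floor between -0.064 and 0.064 m and y of old2_c in the frame of drawer_floor between -0.112 and 0.112 m and z of old2_c in the frame of drawer_floor between 0.026 and 0.038 m and x of old3_c in the frame of drawer_floor between -0.064 and 0.064 m and y of old3_c in the frame of drawer_floor between -0.112 and 0.112 m and z of old3_c in the frame of drawer_floor between 0.026 and 0.038 m and x of old4_c in the frame of drawer_floor between -0.064 and 0.064 m and y of old4_c in the frame of drawer_floor between -0.112 and 0.112 m and z of old4_c in the frame of drawer_floor between 0.026 and 0.038 m and x of old5_c in the frame of drawer_floor between -0.064 and 0.064 m and y of old5_c in the frame of drawer_floor between -0.112 and 0.112 m and z of old5_c in the frame of drawer_floor between 0.026 and 0.038 m and linear speed of each of pot0, pot1, pot2, pot3, pot4 below 0.02 m/s); the robot touches nothing.
It fails at once if the reagent bottle, the petri dish or the beaker is tipped over or shoved more than 5 cm (distance of any of reagent_c, dish_c, beaker_c from where it was at the start of the episode above 0.05 m or angle between any of reagent_c, dish_c, beaker_c's own z axis and vertical above 0.6 rad).
Of pot0, pot1, pot2, pot3, pot4 only 4 to 5 are there at a start; the rules pass over those that are not, and their reading is None.
Of old0, old1, old2, old3, old4, old5 only 1 to 1 are there at a start; the rules pass over those that are not, and their reading is None.
At some moment in a run one of pot0, pot1, pot2, pot3, pot4 may be knocked a few centimetres aside while the robot is not near it.
It also fails if it takes over 210 s, if anything falls off the work surface, if the arm or the gripper's body presses on something with over 40 N, if the wrist force passes 120 N, or if a joint passes its speed limit or range.

## Robot

A 6-joint arm with a two-finger parallel gripper is mounted at the origin on the work surface. World frame = base frame: x ahead of the robot, y to its left, z up, the work surface at z = 0. Lengths are in m, angles in rad, forces in N, time in s.
With the tool pointing down it reaches from about 0.225 to 0.875 m from the base axis. Payload 3.4 kg.
Tool frame: the origin (TCP) lies at the very end of the fingers, on their centre line; the grasp point (between the pads) lies 19 mm behind it; z points along the fingers, y is the line along which they close (so a half turn about z gives the same grasp; the last joint's range is limited). The gripper opens to 85 mm and grips with 20 to 120 N. Pads are 22 mm wide; open, the fingers measure 114 mm over their backs; the gripper's body (76 mm by 85 mm) begins 54 mm behind the grasp point. The pads swing forward as they close: fully open they stand 13 mm farther back than shut.
Start: joints at [-1.414, 0.276, 1.505, -0, 1.361, -0.121], TCP at [0.158, -0.553, 0.199] pointing down, gripper open.
Joint ranges: [-2.89, 2.89], [-0.75, 2.08], [0.22, 2.7], [-1.18, 4.32], [0.11, 2.71], [-2.7, 2.7]. Speed limits (rad/s): [2.57, 2.57, 3.14, 3.14, 3.14, 3.14].

## Interface

Orientations are given as a unit quaternion [w, x, y, z].
In Python, from rig import monitor, viewer, workorder gives the robot as it stands.
- The arm moves only by the tool move_arm, never from a script. Its argument "commands" is one flat list of numbers, 7 for each row, row after row: the finger opening in mm, from 0 to 85.4, then the shift along the tool's x, y, z in mm, then the turn, a rotation vector about the tool's x, y, z in rad. A call has 1 to 8 rows; each row shifts and turns the commanded pose from where the row before left it, along the tool's axes as they then stand; what a row does not reach is not made up. A row lasts 1/10 s, in which the tool goes at most 50 mm and 8.59 degrees, less where a joint would pass 70% of its speed; a pose out of reach is approached as far as the arm can. A call is refused whole if a number of a shift passes 50 or a number of a turn 0.15, either way. A call with a gripper value outside its range is refused whole. The fingers move at their own pace and stop on an object; "newtons" is the grip in N (left out, the last holds). Time passes only in rows, so rows that do not move let the fingers close. It gives the time, the measured TCP pose, the force, the opening and the grip force at its end, in the units of the state.
- monitor.sense(): the state, without advancing time (a new reading comes with each control period).
- viewer.get_image(name): name is "scene" or "top" or "wrist"; returns a dict with "img" (480x640x3 uint8, red, green, blue), "K" (3x3 intrinsics, pixels), "distortion" ([k1, k2, p1, p2, k3] as OpenCV has them; the pictures are not rectified), "rvec" (rotation vector, rad) and "tvec" (3), from world to camera coordinates, as OpenCV has them. Camera axes: x right, y down, z forward; pixel columns grow to the right and rows downward; lengths in m; the calibration is good to about 2 mm. A picture is of the moment at which its call begins. There is no depth.
- workorder.sign_off(): hands the job in; it is judged then, once.
The state is a dict: "time": time; "joint_positions": joint angles; "dq": joint speeds; "joint_torque": joint torques, N m; "tcp_pos": TCP position; "ee_rot": TCP orientation; "force": force on the tool from outside, world axes, zero at the start; "moment": the same for the moment, N m; "finger_gap": opening from 0.0 (shut) to 1.0 (fully open); "gripper_force": force on a finger pad.
Only numpy, scipy, OpenCV 4.12 (cv2) and the standard library are available. Lean on these libraries where they do the work, as an engineer would, in place of code of your own. Each camera call takes 0.05 s, during which the arm holds its last target. There are 200 camera calls.

## Working session

There is one attempt and no reset: what is moved stays moved. The work goes in short steps, Python scripts to look and compute and a tool call to move; the robot and the scene stay as the last step left them, time stands still between calls to the robot, and variables do not carry over. Pictures are saved under pics/ and viewed, at most 14 in all, crops included, and the job is handed in when it is done.

Besides the shell and the picture viewer there is one more tool, called after ">>>" as name(argument=value, ...) on one line, values as JSON. move_arm: Moves the arm, as the interface text tells. Its arguments: {"type":"object","properties":{"commands":{"type":"array"},"newtons":{"type":"number"}},"required":["commands"]}

```bash
mkdir -p pics
cat > h.py <<'E'
import numpy as np, cv2
from rig import monitor, viewer, workorder
def cam(n,save=None):
    d=viewer.get_image(n)
    if save: cv2.imwrite('pics/'+save,d['img'][:,:,::-1])
    return d
def ray(d,uv):
    K=np.array(d['K'],float);D=np.array(d['distortion'],float)
    p=cv2.undistortPoints(np.array(uv,float).reshape(-1,1,2),K,D).reshape(-1,2)
    R=cv2.Rodrigues(np.array(d['rvec'],float))[0];t=np.array(d['tvec'],float).ravel()
    return -R.T@t,(np.c_[p,np.ones(len(p))]@R)
def onz(d,uv,z):
    c,r=ray(d,uv); z=np.asarray(z,float)
    return c+r*((z-c[2])/r[:,2])[:,None]
def tri(d1,u1,d2,u2):
    c1,r1=ray(d1,[u1]);c2,r2=ray(d2,[u2]);r1=r1[0];r2=r2[0]
    s=np.linalg.lstsq(np.c_[r1,-r2],c2-c1,rcond=None)[0]
    a=c1+s[0]*r1;b=c2+s[1]*r2
    return (a+b)/2,np.linalg.norm(a-b)
def proj(d,P):
    return cv2.projectPoints(np.array(P,float).reshape(-1,1,3),np.array(d['rvec'],float),np.array(d['tvec'],float),np.array(d['K'],float),np.array(d['distortion'],float))[0].reshape(-1,2)
E
python3 - <<'E'
from h import *
import pickle
np.set_printoptions(precision=4,suppress=True)
a=cam('scene','s0.png');b=cam('top','t0.png')
pickle.dump((a,b),open('v0.pkl','wb'))
for d in(a,b):print(ray(d,[[320,240]]))
print(monitor.sense())
E
```

```text
(array([ 1.4194, -1.2019,  1.1019]), array([[-0.4919,  0.655 , -0.5736]]))
(array([ 0.349 , -0.061 ,  1.1025]), array([[ 0.1924, -0.0248, -0.9811]]))
{'time': 0.1, 'joint_positions': array([-1.414 ,  0.2765,  1.506 , -0.    ,  1.3607, -0.121 ]), 'dq': array([-0.0001, -0.0023, -0.0048,  0.0015,  0.0003,  0.0001]), 'joint_torque': array([  0.0011, -41.77  , -24.6404,  -0.0002,   0.0058,  -0.    ]), 'tcp_pos': array([ 0.1576, -0.5524,  0.1977]), 'ee_rot': array([-0.0008,  0.9904,  0.1384, -0.    ]), 'force': array([ 0.7805, -0.6213, -0.2437]), 'moment': array([-0.0459, -0.0183,  0.0166]), 'gripper_force': 0.0, 'finger_gap': 1.0001932916821572}
```

View pics/s0.png

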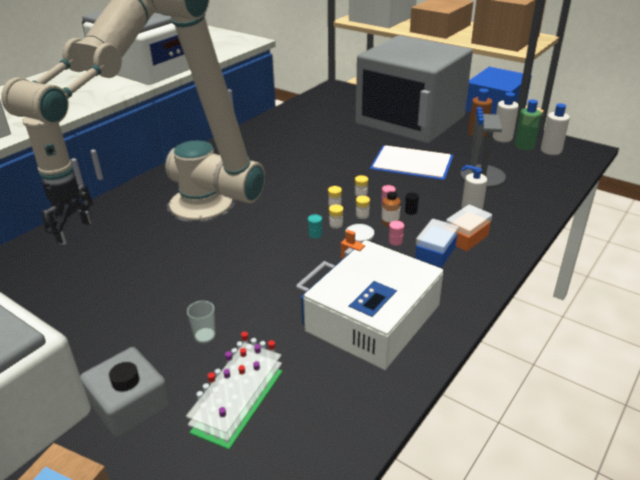

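View pics/t0.png

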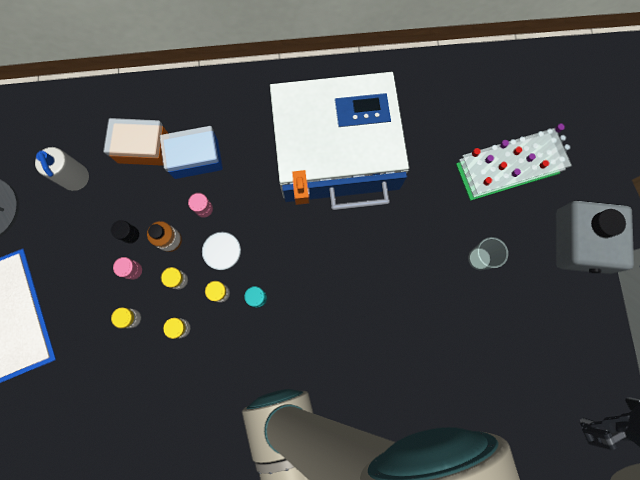

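Four yellow caps are visible: top (172,278), (215,291), (122,318), (174,328), matching scene (335,197), (361,185), (336,216), (363,207). The pink, black and turquoise pots are decoys. The orange catch is at top (300,187) and the handle bar at top (360,205). I'll confirm with an enlarged crop and measure.

Run:
```python
from h import *
import pickle
np.set_printoptions(precision=4,suppress=True)
a,b=pickle.load(open('v0.pkl','rb'))
def blobs(d,lo,hi,amin):
    h=cv2.cvtColor(d['img'],cv2.COLOR_RGB2HSV);m=cv2.inRange(h,lo,hi)
    n,l,s,c=cv2.connectedComponentsWithStats(m)
    return [(c[i],s[i]) for i in range(1,n) if s[i,4]>=amin]
Y=((22,140,120),(34,255,255))
for nm,d in(('s',a),('t',b)):
    for c,s in blobs(d,*Y,20):print(nm,c,s,onz(d,[c],.0635 if nm=='t' else .058)[0])
    for c,s in blobs(d,(5,180,150),(14,255,255),20):print(nm,'or',c,s,onz(d,[c],.15)[0])
ca=cv2.resize(a['img'][170:370,290:450],None,fx=2.5,fy=2.5,interpolation=2)
cb=cv2.resize(b['img'][60:220,260:420],None,fx=2.5,fy=2.5,interpolation=2)
cc=np.zeros((500,800,3),np.uint8);cc[:500,:400]=ca;cc[:400,400:]=cb
cv2.imwrite('pics/c1.png',cc[:,:,::-1])
```

```text
s [361.0168 179.8403] [355 175  13  11 119] [0.4251 0.3644 0.058 ]
s [334.4048 190.7619] [328 186  14  11 126] [0.3925 0.2509 0.058 ]
s [362.5625 200.7656] [356 196  14  11 128] [0.5054 0.2509 0.058 ]
s [335.6538 210.0077] [329 205  14  11 130] [0.4659 0.1539 0.058 ]
s or [352.1224 244.4694] [342 240  21  10  98] [ 0.686  -0.0821  0.15  ]
t [170.6449 276.8442] [161 267  20  20 321] [0.502  0.2521 0.0635]
t [214.6006 290.5396] [205 281  20  20 328] [0.4621 0.1561 0.0635]
t [121.0059 317.4154] [111 308  21  20 337] [0.4231 0.3641 0.0635]
t [173.009  327.7075] [163 318  21  21 335] [0.39   0.2509 0.0635]
t or [299.7267 183.9845] [293 171  15  28 322] [ 0.6609 -0.0542  0.15  ]
t or [162.7961 237.9709] [152 229  19  16 103] [0.5719 0.2396 0.15  ]
```

View pics/c1.png

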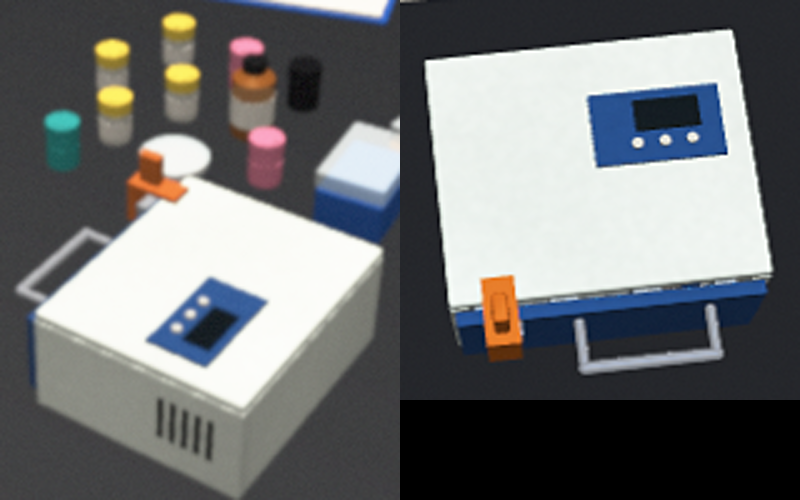

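Run:
```python
from h import *
import pickle
np.set_printoptions(precision=4,suppress=True)
a,b=pickle.load(open('v0.pkl','rb'))
T=[(280,182.8),(408,168.8),(270,84),(393.2,72)];S=[(366.8,241.2),(304.8,297.2),(442.8,270),(386.8,333.2)]
for t,s in zip(T,S):print(tri(b,t,a,s),onz(b,[t],.122)[0],onz(a,[s],.122)[0])
print('tab',tri(b,(300,180),a,(350.8,231)))
print('handle',tri(b,(333.2,208),a,(326,262.8)),tri(b,(387.2,202),a,(298,286)))
P=onz(b,T,.122)
f=P[1]-P[0];print('yaw front',np.arctan2(f[0],-f[1]),np.linalg.norm(f)); 
for i in(0,1):
  g=P[i+2]-P[i];print('yaw side',np.arctan2(g[1],g[0]),np.linalg.norm(g))
yaw=-0.0
# joint fit of yaw+pos of cabinet by reprojection
from scipy.optimize import least_squares
L=np.array([[0,.144,0],[0,-.144,0],[.24,.144,0],[.24,-.144,0]])
def pts(p):
    c,s=np.cos(p[2]),np.sin(p[2]);R=np.array([[c,-s,0],[s,c,0],[0,0,1]]);return L@R.T+[p[0],p[1],.122]
r=least_squares(lambda p:np.r_[(proj(b,pts(p))-T).ravel(),(proj(a,pts(p))-S).ravel()],[.68,-.15,0])
print(r.x,r.fun)
# local coords of tab/handle
c,s=np.cos(r.x[2]),np.sin(r.x[2])
for X in(tri(b,(300,180),a,(350.8,231))[0],onz(b,[(300,180)],.168)[0],onz(b,[(333.2,208)],.085)[0],onz(b,[(387.2,202)],.085)[0]):
    d=X[:2]-r.x[:2];print('loc',c*d[0]+s*d[1],-s*d[0]+c*d[1])
```

```text
(array([ 0.6822, -0.0083,  0.1154]), np.float64(0.00762181441331143)) [ 0.677  -0.0112  0.122 ] [ 0.689  -0.0126  0.122 ]
(array([ 0.6864, -0.2961,  0.1131]), np.float64(0.0037202700319426234)) [ 0.6819 -0.2952  0.122 ] [ 0.6942 -0.3029  0.122 ]
(array([ 0.919 , -0.0066,  0.1195]), np.float64(0.002120458531816325)) [ 0.9166 -0.0074  0.122 ] [ 0.9208 -0.0085  0.122 ]
(array([ 0.9227, -0.2937,  0.1196]), np.float64(0.002925891115264615)) [ 0.92  -0.294  0.122] [ 0.9247 -0.2946  0.122 ]
tab (array([ 0.6632, -0.0555,  0.17  ]), np.float64(0.0005037881137870743))
handle (array([ 0.6221, -0.121 ,  0.0834]), np.float64(0.007875952960300971)) (array([ 0.6227, -0.2448,  0.0845]), np.float64(0.0048700574867367565))
yaw front 0.017566110716114944 0.28410104353960913
yaw side 0.01575169157607654 0.23964891524787554
yaw side 0.00505945145675319 0.23807951805018296
[ 0.682  -0.1537  0.0139] [-0.7681 -1.2496  0.9774 -0.967  -0.5432 -1.2873 -0.0781 -1.5308 -2.1847
 -1.5474 -1.9959 -2.6583  0.0813 -0.5123 -0.2292 -0.19  ]
loc -0.0174586671088944 0.09850368049280955
loc -0.01699946011190355 0.0983410266516349
loc -0.06292540834576893 0.031103021390422734
loc -0.06251778820808544 -0.09171607444414737
```

Top crop: the catch tab top is at top pixel (300,180), and the bar ends are at (333,208) and (387,202). The cabinet front is about (0.680,-0.154), yaw 0.014. The tab is at (0.663,-0.0555) and the handle at about (0.621,-0.184). The four yellow pots are confirmed by colour against pink, black and turquoise. Next I move to the catch.

>>> move_arm(commands=[50, 0, 0, -20, 0, 0, 0.132, 50, 0, 0, -20, 0, 0, 0.132, 50, 34, -33, 0, 0, 0, 0, 50, 34, -33, 0, 0, 0, 0, 50, 34, -33, 0, 0, 0, 0, 50, 34, -33, 0, 0, 0, 0, 50, 34, -33, 0, 0, 0, 0, 50, 34, -33, 0, 0, 0, 0], newtons=40)

```text
time: 0.9
tcp_pos: [0.3598, -0.3505, 0.2382]
ee_rot: [-0.0, 1.0, 0.007, -0.0]
force: [0.1, -1.0, 0.6]
finger_gap: 0.589
gripper_force: 0.0
```

>>> move_arm(commands=[50, 34, -33, 0, 0, 0, 0, 50, 34, -33, 0, 0, 0, 0, 50, 34, -33, 0, 0, 0, 0, 50, 34, -33, 0, 0, 0, 0, 50, 34, -33, 0, 0, 0, 0, 50, 34, -33, 0, 0, 0, 0, 50, 34, -33, 0, 0, 0, 0, 50, 34, -33, 0, 0, 0, 0])

```text
time: 1.7
tcp_pos: [0.6282, -0.0828, 0.238]
ee_rot: [0.0, 1.0, 0.007, -0.0]
force: [0.3, -1.0, 0.1]
finger_gap: 0.582
gripper_force: 0.0
```

Run:
```python
from h import *
import pickle
d=cam('wrist','w1.png');pickle.dump(d,open('w1.pkl','wb'))
print(monitor.sense()['tcp_pos'],ray(d,[[320,240]]))
print(proj(d,[[.663,-.0555,.168],[.68,-.1535,.122],[.6215,-.184,.085]]))
```

```text
[ 0.63389893 -0.07639817  0.23712902] (array([ 0.71015875, -0.08162741,  0.41379606]), array([[-0.31809158, -0.01221391, -0.94802541]]))
[[276.30315207 188.6017685 ]
 [410.71971995 156.78039812]
 [428.88464433 218.57915   ]]
```

View pics/w1.png

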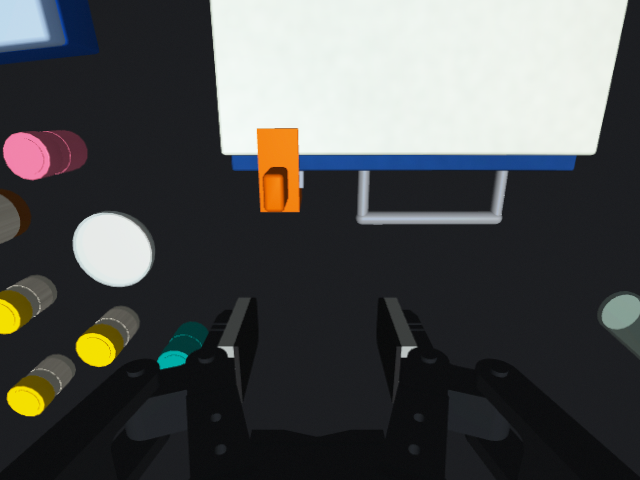

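Wrist view: the tab top is at about (275,191), bar centre at (430,218) and cabinet edge at row 153. All agree with the predictions to within 2 mm. Descending on the tab after letting the arm settle.

>>> move_arm(commands=[50, 0, 0, 0, 0, 0, 0, 50, 0, 0, 0, 0, 0, 0])

```text
time: 1.95
tcp_pos: [0.6266, -0.0846, 0.2377]
ee_rot: [0.0, 1.0, 0.007, -0.001]
force: [0.0, -0.4, 0.0]
finger_gap: 0.588
gripper_force: 0.0
```

>>> move_arm(commands=[50, 18, -14, 0, 0, 0, 0, 50, 18, -14, 0, 0, 0, 0, 50, 0, 0, 30, 0, 0, 0, 50, 0, 0, 30, 0, 0, 0, 50, 0, 0, 25, 0, 0, 0, 50, 0, 0, 13, 0, 0, 0, 50, 0, 0, 0, 0, 0, 0])

```text
time: 2.65
tcp_pos: [0.6608, -0.0571, 0.1387]
ee_rot: [-0.0, 1.0, 0.006, -0.002]
force: [0.4, -0.1, 0.7]
finger_gap: 0.581
gripper_force: 0.0
```

>>> move_arm(commands=[4, 0, 0, 0, 0, 0, 0, 4, 0, 0, 0, 0, 0, 0, 4, 0, 0, 0, 0, 0, 0, 4, 0, 0, 0, 0, 0, 0, 4, 0, 0, 0, 0, 0, 0])

```text
time: 3.15
tcp_pos: [0.6631, -0.056, 0.1411]
ee_rot: [0.0, 1.0, 0.007, 0.0]
force: [0.2, -0.2, 1.1]
finger_gap: 0.045
gripper_force: 0.0
```

Run:
```python
from h import *
d=cam('wrist','w2.png');print(monitor.sense()['tcp_pos'],monitor.sense()['finger_gap'])
print(proj(d,[[.663,-.0555,.168]]))
```

```text
[ 0.66304486 -0.05592521  0.14085178] 0.04632265944617473
[[316.15792925 308.68090597]]
```

View pics/w2.png

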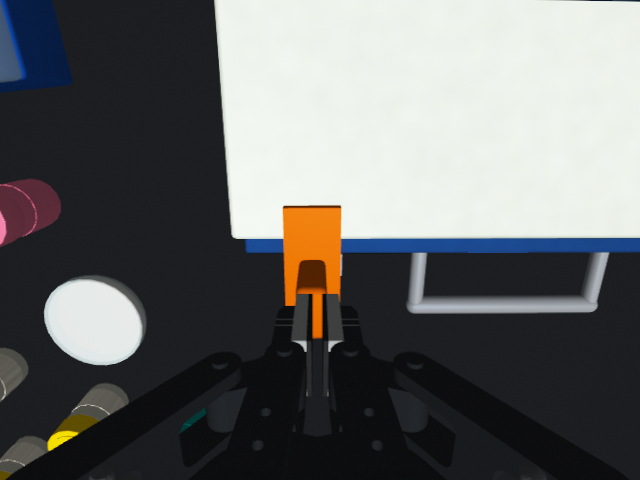

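Run:
```python
from h import *
d=cv2.imread('pics/w2.png');s=cam('scene');t=cam('top')
print(monitor.sense()['finger_gap'],monitor.sense()['gripper_force'])
si=s['img'][:,:,::-1];ti=t['img'][:,:,::-1]
def cr(im,u,v,w,h,f):return cv2.resize(im[v:v+h,u:u+w],None,fx=f,fy=f,interpolation=2)
o=np.zeros((500,800,3),np.uint8);o[:500,:400]=cr(d,270,240,100,125,4);o[:250,400:]=cr(si,310,210,80,50,5);o[250:,400:]=cr(ti,260,150,80,50,5)
cv2.imwrite('pics/c2.png',o)
```

```text
0.043299187161329175 0.0
```

View pics/c2.png

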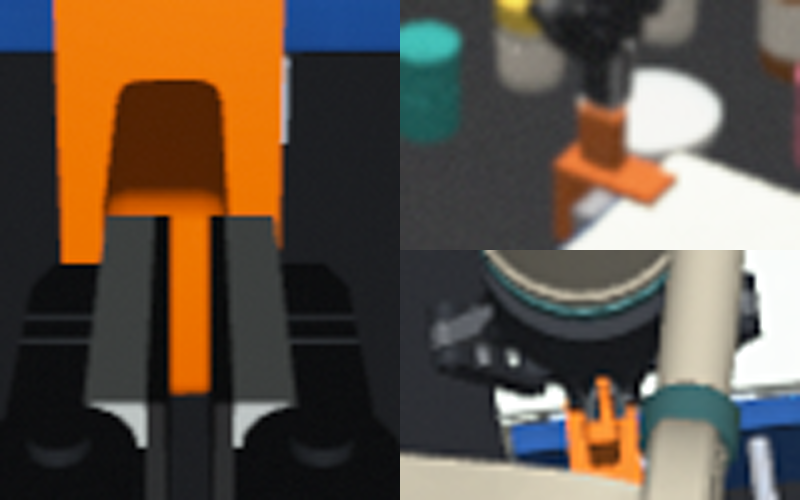

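Run:
```python
from h import *
np.set_printoptions(precision=1,suppress=True)
d=cam('wrist');s=cam('scene');p=monitor.sense()['tcp_pos'];print(p)
for z in(.141,.155,.17,.185):
  print(z,proj(d,[[p[0]+.011,p[1]+.002,z],[p[0]+.011,p[1]-.002,z],[p[0]-.011,p[1]+.002,z]]).ravel(),proj(s,[[p[0],p[1],z]]))
h=cv2.cvtColor(s['img'],cv2.COLOR_RGB2HSV)
print(310+np.array([605-400,95])/5*1, 210+95/5)
```

```text
[ 0.7 -0.1  0.1]
0.141 [313.4 263.  321.4 263.1 313.  302.4] [[350.4 239.8]]
0.155 [313.1 274.3 321.7 274.4 312.7 316.1] [[350.5 235.6]]
0.17 [312.8 288.4 322.2 288.6 312.4 333.1] [[350.5 231.1]]
0.185 [312.4 305.3 322.7 305.4 312.  353.4] [[350.6 226.5]]
[351. 329.] 229.0
```

The finger tips are just above the tab. Independently, the scene and wrist views put the real tips about 32 mm above the reported TCP, and the tab about 3 mm to +y. I'll reopen, shift and lower in small steps while watching the force.

>>> move_arm(commands=[45, 0, -2.5, 0, 0, 0, 0, 45, 0, 0, 0, 0, 0, 0, 45, 0, 0, 0, 0, 0, 0, 45, 0, 0, 8, 0, 0, 0, 45, 0, 0, 8, 0, 0, 0, 45, 0, 0, 6, 0, 0, 0, 45, 0, 0, 0, 0, 0, 0])

```text
time: 4.1
tcp_pos: [0.6617, -0.0533, 0.1167]
ee_rot: [-0.0, 1.0, 0.007, -0.002]
force: [-0.2, -0.5, -0.3]
finger_gap: 0.524
gripper_force: 0.0
```

>>> move_arm(commands=[4, 0, 0, 0, 0, 0, 0, 4, 0, 0, 0, 0, 0, 0, 4, 0, 0, 0, 0, 0, 0, 4, 0, 0, 0, 0, 0, 0, 4, 0, 0, 0, 0, 0, 0])

```text
time: 4.6
tcp_pos: [0.6631, -0.0535, 0.1189]
ee_rot: [0.0, 1.0, 0.007, 0.0]
force: [0.4, 0.6, 1.2]
finger_gap: 0.153
gripper_force: 42.1
```

>>> move_arm(commands=[4, 0, -7, 0, 0, 0, 0, 4, 0, -7, 0, 0, 0, 0, 4, 0, -7, 0, 0, 0, 0, 4, 0, -7, 0, 0, 0, 0, 4, 0, -7, 0, 0, 0, 0, 4, 0, -7, 0, 0, 0, 0, 4, 0, 0, 0, 0, 0, 0, 4, 0, 0, 0, 0, 0, 0])

```text
time: 5.4
tcp_pos: [0.6626, -0.0176, 0.1187]
ee_rot: [0.006, 1.0, 0.007, 0.0]
force: [-0.7, -15.6, 2.3]
finger_gap: 0.151
gripper_force: 42.3
```

>>> move_arm(commands=[4, 0, -2, 0, 0, 0, 0, 4, 0, 0, 0, 0, 0, 0, 4, 0, 0, 0, 0, 0, 0])

```text
time: 5.7
tcp_pos: [0.6626, -0.0176, 0.1187]
ee_rot: [0.007, 1.0, 0.007, 0.0]
force: [0.2, -19.7, 1.9]
finger_gap: 0.151
gripper_force: 42.3
```

Run:
```python
from h import *
np.set_printoptions(precision=4,suppress=True)
d=cam('scene');print(monitor.sense())
h=cv2.cvtColor(d['img'],cv2.COLOR_RGB2HSV);m=cv2.inRange(h,(5,180,120),(14,255,255))
import pickle
a,b=pickle.load(open('v0.pkl','rb'))
cv2.imwrite('pics/x.png',np.hstack([cv2.resize(q['img'][225:265,325:385],None,fx=6,fy=6)for q in(a,d)])[:,:,::-1])
```

```text
{'time': 5.75, 'joint_positions': array([-0.123 ,  0.4547,  1.4277, -0.0147,  1.257 ,  1.4382]), 'dq': array([-0.    ,  0.0003, -0.0004,  0.0036, -0.0006,  0.0014]), 'joint_torque': array([ 12.7065, -50.239 , -21.9115,   6.1152,   0.6908,   0.0595]), 'tcp_pos': array([ 0.6626, -0.0176,  0.1187]), 'ee_rot': array([0.0071, 1.    , 0.0071, 0.0002]), 'force': array([  0.1653, -19.434 ,   1.7894]), 'moment': array([-2.8909,  0.0289,  0.0025]), 'gripper_force': 42.28654146194458, 'finger_gap': 0.15061831999645994}
```

View pics/x.png

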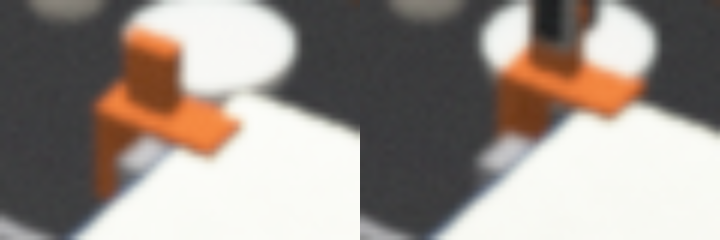

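The catch is at its stop: position unchanged while the force rises. In the picture the catch has shifted and its tongue is clear of the keeper. Releasing and going to the handle.

>>> move_arm(commands=[4, 0, 6, 0, 0, 0, 0, 45, 0, 0, 0, 0, 0, 0, 45, 0, 0, 0, 0, 0, 0, 45, 0, 0, 0, 0, 0, 0, 45, 0, 0, -30, 0, 0, 0, 45, 0, 0, -30, 0, 0, 0, 45, -8.7, 33.7, 0, 0, 0, 0, 45, -8.7, 33.7, 0, 0, 0, 0])

```text
time: 6.55
tcp_pos: [0.6466, -0.0819, 0.1797]
ee_rot: [-0.0, 1.0, 0.009, 0.001]
force: [0.2, 0.8, -0.9]
finger_gap: 0.53
gripper_force: 0.0
```

>>> move_arm(commands=[36, -8.7, 33.7, 0, 0, 0, 0, 36, -8.7, 33.7, 0, 0, 0, 0, 36, -8.7, 33.7, 0, 0, 0, 0, 36, 0, 0, 0, 0, 0, -0.142, 36, 0, 0, 0, 0, 0, -0.142, 36, 0, 0, 0, 0, 0, -0.142, 36, 0, 0, 0, 0, 0, -0.142, 36, 0, 0, 0, 0, 0, -0.142])

```text
time: 7.35
tcp_pos: [0.6212, -0.1834, 0.1782]
ee_rot: [-0.001, 0.934, 0.357, -0.0]
force: [0.0, -0.3, -0.3]
finger_gap: 0.42
gripper_force: 0.0
```

>>> move_arm(commands=[36, 0, 0, 0, 0, 0, -0.143, 36, 0, 0, 0, 0, 0, -0.143, 36, 0, 0, 0, 0, 0, -0.143, 36, 0, 0, 0, 0, 0, -0.143, 36, 0, 0, 0, 0, 0, -0.143, 36, 0, 0, 0, 0, 0, -0.146, 36, 0, 0, 0, 0, 0, 0, 36, 0, 0, 0, 0, 0, 0])

```text
time: 8.15
tcp_pos: [0.6212, -0.1838, 0.1783]
ee_rot: [-0.0, 0.703, 0.711, 0.0]
force: [0.7, 0.6, -0.4]
finger_gap: 0.422
gripper_force: 0.0
```

Run:
```python
from h import *
d=cam('wrist','w3.png');s=monitor.sense();print(s['tcp_pos'],s['ee_rot'])
p=s['tcp_pos'];print(proj(d,[[.6215,-.184,.085],[.622,-.124,.085],[.62,-.244,.085]]))
for z in(0,.03,.035):print(proj(d,[[p[0]-.018,p[1],p[2]+z],[p[0]+.018,p[1],p[2]+z]]))
```

```text
[ 0.62118201 -0.18394827  0.17832767] [-2.24048969e-04  7.02844401e-01  7.11343584e-01  5.63433493e-05]
[[315.64803047 227.92690538]
 [317.15652782 145.31694288]
 [313.0721666  300.22353119]]
[[279.15468441 280.04332581]
 [349.73649645 280.69932778]]
[[272.61068918 308.91275185]
 [355.43067561 309.66195792]]
[[271.29398738 314.72488194]
 [356.57625785 315.49213089]]
```

View pics/w3.png

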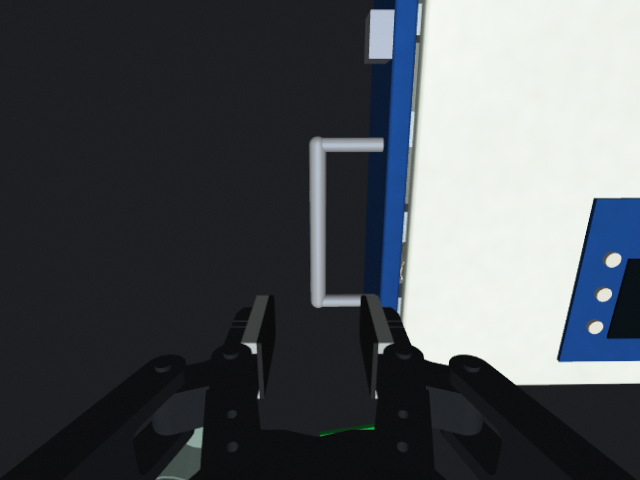

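Wrist view: the bar runs from (318,142) to (318,300) and lies as predicted, so I descend and pinch it.

>>> move_arm(commands=[36, 0, 1, 30, 0, 0, 0, 36, 0, 0, 30, 0, 0, 0, 36, 0, 0, 30, 0, 0, 0, 36, 0, 0, 25, 0, 0, 0, 36, 0, 0, 15, 0, 0, 0, 36, 0, 0, 10, 0, 0, 0, 36, 0, 0, 0, 0, 0, 0])

```text
time: 8.9
tcp_pos: [0.6213, -0.1841, 0.0371]
ee_rot: [-0.001, 0.702, 0.712, -0.001]
force: [0.4, 0.1, -0.1]
finger_gap: 0.421
gripper_force: 0.0
```

>>> move_arm(commands=[4, 0, 0, 0, 0, 0, 0, 4, 0, 0, 0, 0, 0, 0, 4, 0, 0, 0, 0, 0, 0, 4, 0, 0, 0, 0, 0, 0, 4, 0, 0, 0, 0, 0, 0])

```text
time: 9.4
tcp_pos: [0.6216, -0.1848, 0.0397]
ee_rot: [0.0, 0.702, 0.712, -0.0]
force: [-5.1, -0.8, 6.2]
finger_gap: 0.119
gripper_force: 39.4
```

>>> move_arm(commands=[4, 0, -6, 0, 0, 0, 0, 4, 0, -12, 0, 0, 0, 0, 4, 0, -15, 0, 0, 0, 0, 4, 0, -15, 0, 0, 0, 0, 4, 0, -15, 0, 0, 0, 0, 4, 0, -15, 0, 0, 0, 0, 4, 0, -15, 0, 0, 0, 0, 4, 0, -15, 0, 0, 0, 0])

```text
time: 10.2
tcp_pos: [0.5169, -0.1866, 0.0397]
ee_rot: [0.003, 0.702, 0.712, 0.002]
force: [3.7, 0.9, 2.4]
finger_gap: 0.122
gripper_force: 39.6
```

>>> move_arm(commands=[4, 0, -15, 0, 0, 0, 0, 4, 0, -15, 0, 0, 0, 0, 4, 0, -12, 0, 0, 0, 0, 4, 0, -9, 0, 0, 0, 0, 4, 0, -6, 0, 0, 0, 0, 4, 0, -4, 0, 0, 0, 0, 4, 0, 0, 0, 0, 0, 0, 4, 0, 0, 0, 0, 0, 0])

```text
time: 11.0
tcp_pos: [0.4568, -0.1876, 0.0396]
ee_rot: [0.004, 0.703, 0.711, 0.002]
force: [7.3, 2.2, 1.2]
finger_gap: 0.123
gripper_force: 39.8
```

The drawer is 165 mm out and at its stop. I release the bar, rise, turn back and look.

>>> move_arm(commands=[4, 0, 3, 0, 0, 0, 0, 38, 0, 0, 0, 0, 0, 0, 38, 0, 0, 0, 0, 0, 0, 38, 0, 0, 0, 0, 0, 0, 38, 0, 0, -30, 0, 0, 0, 60, 0, 0, -45, 0, 0, 0, 60, 0, 0, -45, 0, 0, 0, 60, 0, 0, -45, 0, 0, 0.14])

```text
time: 11.8
tcp_pos: [0.4553, -0.1866, 0.2047]
ee_rot: [-0.001, 0.751, 0.66, -0.0]
force: [0.5, -1.7, -0.2]
finger_gap: 0.701
gripper_force: 0.0
```

>>> move_arm(commands=[60, 0, 0, -45, 0, 0, 0.143, 60, 0, 0, -30, 0, 0, 0.143, 60, 0, 0, 0, 0, 0, 0.143, 60, 0, 0, 0, 0, 0, 0.143, 60, 0, 0, 0, 0, 0, 0.143, 60, 0, 0, 0, 0, 0, 0.143, 60, 0, 0, 0, 0, 0, 0.143, 60, 0, 0, 0, 0, 0, 0.143])

```text
time: 12.6
tcp_pos: [0.4555, -0.1867, 0.2779]
ee_rot: [-0.0, 0.989, 0.147, -0.001]
force: [0.1, -0.1, -0.2]
finger_gap: 0.701
gripper_force: 0.0
```

>>> move_arm(commands=[60, 0, 0, 0, 0, 0, 0.143, 60, 0, 0, 0, 0, 0, 0.144, 60, 0, 0, 0, 0, 0, 0, 60, 0, 0, 0, 0, 0, 0])

```text
time: 13.0
tcp_pos: [0.4558, -0.1868, 0.2781]
ee_rot: [-0.0, 1.0, 0.008, -0.0]
force: [-0.0, 0.9, 0.1]
finger_gap: 0.703
gripper_force: 0.0
```

```bash
cat >> h.py <<'E'
def yel(d,amin=60):
    h=cv2.cvtColor(d['img'],cv2.COLOR_RGB2HSV);m=cv2.inRange(h,(22,140,120),(34,255,255))
    n,l,s,c=cv2.connectedComponentsWithStats(m)
    return [(c[i],s[i,4]) for i in range(1,n) if s[i,4]>=amin]
E
python3 - <<'E'
from h import *
np.set_printoptions(precision=4,suppress=True)
d=cam('wrist');t=cam('top');s=monitor.sense();print(s['tcp_pos'],s['ee_rot'])
c,sn=np.cos(.014),np.sin(.014)
F=np.array([.681,-.1535])-.101*np.array([c,sn]);print('floor',F)
im=d['img'].copy()
for lx in(-.03,.03):
  for ly in(-.078,0,.078):
    L=[(lx+a*.026,ly+b*.026)for a,b in((-1,-1),(-1,1),(1,1),(1,-1))]
    P=[[F[0]+c*x-sn*y,F[1]+sn*x+c*y,.054]for x,y in L]
    cv2.polylines(im,[proj(d,P).round().astype(int)],True,(255,0,0),1)
    print(lx,ly,F[0]+c*lx-sn*ly,F[1]+sn*lx+c*ly)
for q,a in yel(t):print(q,a,onz(t,[q],.0635)[0])
o=np.hstack([cv2.resize(im,(400,300)),cv2.resize(t['img'],(400,300))]);cv2.imwrite('pics/w4.png',im[:,:,::-1])
for n,q,z in(('dish',(221,251),.016),('turq',(254.5,296.5),.064),('reag',(157,233),.11),('blk',(121,231),.064),('pk1',(123,267),.064),('pk2',(198,202),.064)):print(n,onz(t,[q],z)[0])
E
```

```text
[ 0.4559 -0.1868  0.2783] [-0.0001  1.      0.0079 -0.0003]
floor [ 0.58   -0.1549]
-0.03 -0.078 0.5511048021186636 -0.23332629621477163
-0.03 0 0.5500128377903141 -0.15533394008992046
-0.03 0.078 0.5489208734619645 -0.07734158396506928
0.03 -0.078 0.6110989222147031 -0.23248632365450272
0.03 0 0.6100069578863535 -0.15449396752965155
0.03 0.078 0.6089149935580039 -0.07650161140480037
[170.6449 276.8442] 321 [0.502  0.2521 0.0635]
[214.6006 290.5396] 328 [0.4621 0.1561 0.0635]
[121.0059 317.4154] 337 [0.4231 0.3641 0.0635]
[173.009  327.7075] 335 [0.39   0.2509 0.0635]
dish [0.5586 0.146  0.016 ]
turq [0.4404 0.069  0.064 ]
reag [0.5935 0.2644 0.11  ]
blk [0.6176 0.3613 0.064 ]
pk1 [0.5343 0.3578 0.064 ]
pk2 [0.6687 0.1833 0.064 ]
```

View pics/w4.png

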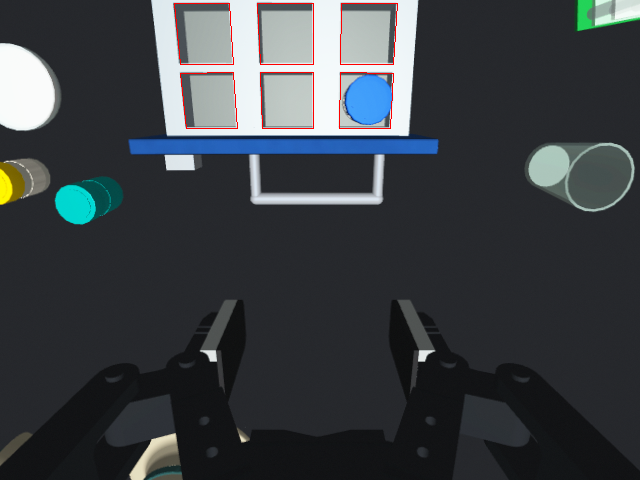

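The overlay of all six pockets fits. The blue pot is in the front-right pocket at (368,98) and the other five pockets are free. The yellow pots are unmoved. Fetching the pot at (0.462,0.156) first.

>>> move_arm(commands=[66, 1.5, -43, 0, 0, 0, 0, 66, 1.5, -43, 0, 0, 0, 0, 66, 1.5, -43, 0, 0, 0, 0, 66, 1.5, -43, 0, 0, 0, 0, 66, 1.5, -43, 0, 0, 0, 0, 66, 1.5, -43, 0, 0, 0, 0, 66, 1.5, -43, 0, 0, 0, 0, 66, 1.0, -42, 0, 0, 0, 0])

```text
time: 13.9
tcp_pos: [0.4627, 0.158, 0.2786]
ee_rot: [0.0, 1.0, 0.008, 0.0]
force: [-0.0, 1.2, -0.6]
finger_gap: 0.774
gripper_force: 0.0
```

>>> move_arm(commands=[66, 0, 0, 40, 0, 0, 0, 66, 0, 0, 45, 0, 0, 0, 66, 0, 0, 45, 0, 0, 0, 66, 0, 0, 45, 0, 0, 0, 66, 0, 0, 45, 0, 0, 0, 66, 0, 0, 0, 0, 0, 0])

```text
time: 14.5
tcp_pos: [0.4574, 0.1552, 0.0536]
ee_rot: [0.001, 1.0, 0.008, -0.006]
force: [-0.1, -0.2, 0.3]
finger_gap: 0.775
gripper_force: 0.0
```

Run:
```python
from h import *
np.set_printoptions(precision=4,suppress=True)
d=cam('wrist');t=cam('top');s=monitor.sense();print(s['tcp_pos'],s['ee_rot'])
for q,a in yel(t):print('t',q,a,onz(t,[q],.0635)[0])
for q,a in yel(d,300):print('w',q,a,onz(d,[q],.064)[0])
cv2.imwrite('pics/w5.png',d['img'][:,:,::-1])
```

```text
[0.463  0.1562 0.0587] [ 0.0001  1.      0.0073 -0.0005]
t [216.7021 296.3085] 94 [0.4489 0.1522 0.0635]
t [127.1923 317.5   ] 104 [0.4216 0.3505 0.0635]
t [173.009  327.7075] 335 [0.39   0.2509 0.0635]
w [ 98.6818 195.948 ] 7149 [0.5037 0.2533 0.064 ]
w [313.0596 280.1418] 5819 [0.4637 0.1573 0.064 ]
```

View pics/w5.png

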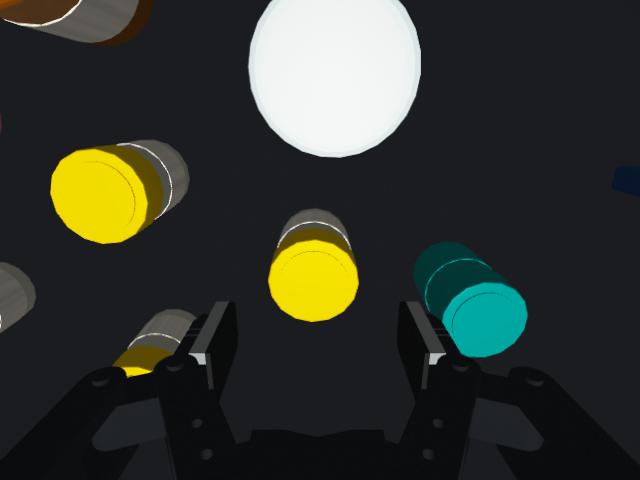

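The pot cap at (313,280) is centred between the pads, with turquoise at (485,318) well outside. Lowering and gripping.

>>> move_arm(commands=[66, 0, 0, 18, 0, 0, 0, 66, 0, 0, 18, 0, 0, 0, 66, 0, 0, 12, 0, 0, 0, 66, 0, 0, 0, 0, 0, 0, 20, 0, 0, 0, 0, 0, 0, 20, 0, 0, 0, 0, 0, 0, 20, 0, 0, 0, 0, 0, 0, 20, 0, 0, 0, 0, 0, 0], newtons=30)

```text
time: 15.4
tcp_pos: [0.4651, 0.1567, 0.0127]
ee_rot: [-0.0, 1.0, 0.007, 0.002]
force: [-0.5, 0.4, 5.1]
finger_gap: 0.504
gripper_force: 29.8
```

>>> move_arm(commands=[20, 0, 0, 0, 0, 0, 0, 20, 0, 0, 0, 0, 0, 0, 20, 0, 0, -10, 0, 0, 0, 20, 0, 0, -15, 0, 0, 0])

```text
time: 15.8
tcp_pos: [0.4626, 0.1562, 0.0363]
ee_rot: [0.0, 1.0, 0.007, -0.0]
force: [-0.5, -0.5, -1.2]
finger_gap: 0.502
gripper_force: 31.0
```

Run:
```python
from h import *
d=cam('wrist','w6.png');s=monitor.sense();print(s['tcp_pos'],s['ee_rot'],s['finger_gap'],s['gripper_force'])
sc=cam('scene');p=s['tcp_pos'];print([ (q,a) for q,a in yel(sc,15)])
o=np.zeros((480,800,3),np.uint8);o[:480,:]=cv2.resize(np.hstack([d['img'],cv2.resize(sc['img'][140:260,280:440],(640,480))]),(800,300))[:,:,::-1].repeat(1,0) if 0 else 0
o[:300,:400]=cv2.resize(d['img'],(400,300))[:,:,::-1];o[:400,400:]=cv2.resize(sc['img'][150:250,290:390],(400,400))[:,:,::-1]
cv2.imwrite('pics/c6.png',o)
```

```text
[0.46477013 0.1566034  0.03887356] [-3.49004617e-04  9.99972763e-01  7.00009971e-03  2.31290880e-03] 0.5010037702429283 31.069915294647217
[(array([361.11016949, 179.95762712]), np.int32(118)), (array([338.46153846, 202.14102564]), np.int32(78)), (array([362.53488372, 200.72868217]), np.int32(129))]
```

View pics/c6.png

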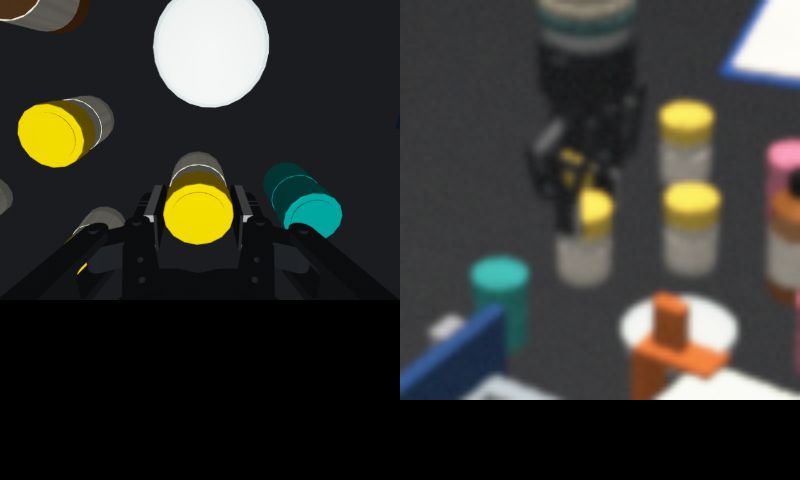

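The pot is gripped (gap 43 mm) and upright. Carrying it to the back-middle pocket at (0.610,-0.1545).

>>> move_arm(commands=[20, 0, 0, -30, 0, 0, 0, 20, 0, 0, -45, 0, 0, 0, 20, 0, 0, -45, 0, 0, 0, 20, 0, 0, -34, 0, 0, 0, 20, 10, 20, 0, 0, 0, 0, 20, 15, 34, 0, 0, 0, 0, 20, 16, 36, 0, 0, 0, 0, 20, 16, 36, 0, 0, 0, 0])

```text
time: 16.7
tcp_pos: [0.5219, 0.03, 0.1898]
ee_rot: [0.0, 1.0, 0.007, 0.0]
force: [1.3, 0.8, -1.0]
finger_gap: 0.501
gripper_force: 31.3
```

>>> move_arm(commands=[20, 17, 36, 0, 0, 0, 0, 20, 17, 36, 0, 0, 0, 0, 20, 17, 36, 0, 0, 0, 0, 20, 15, 34, 0, 0, 0, 0, 20, 12, 27, 0, 0, 0, 0, 20, 7.5, 18, 0, 0, 0, 0, 20, 0, 0, 0, 0, 0, 0, 20, 0, 0, 0, 0, 0, 0])

```text
time: 17.5
tcp_pos: [0.6091, -0.1541, 0.1891]
ee_rot: [-0.001, 1.0, 0.007, -0.001]
force: [0.6, 0.9, -1.3]
finger_gap: 0.503
gripper_force: 31.2
```

Run:
```python
from h import *
np.set_printoptions(precision=4,suppress=True)
d=cam('wrist');t=cam('top');s=monitor.sense();print(s['time'],s['tcp_pos'],s['ee_rot'],s['finger_gap'])
for q,a in yel(d,300):print('w',q,a,onz(d,[q],s['tcp_pos'][2]+.053)[0])
for q,a in yel(t):print('t',q,a,onz(t,[q],.0635)[0])
```

```text
17.6 [ 0.6091 -0.1533  0.1895] [-0.0005  1.      0.0074 -0.0004] 0.504526450519785
w [317.1354 341.5161] 8605 [ 0.6098 -0.1541  0.2425]
t [353.0909 195.7662] 231 [ 0.6489 -0.1736  0.0635]
t [170.6288 276.8558] 326 [0.5019 0.2521 0.0635]
t [121.1609 317.4282] 348 [0.423  0.3638 0.0635]
t [173.1114 327.7713] 341 [0.3899 0.2507 0.0635]
```

>>> move_arm(commands=[20, 0.5, 0.5, 40, 0, 0, 0, 20, 0, 0, 40, 0, 0, 0, 20, 0, 0, 30, 0, 0, 0, 20, 0, 0, 20, 0, 0, 0, 20, 0, 0, 12, 0, 0, 0, 20, 0, 0, 8, 0, 0, 0, 20, 0, 0, 4, 0, 0, 0, 20, 0, 0, 0, 0, 0, 0])

```text
time: 18.4
tcp_pos: [0.6225, -0.1544, 0.0432]
ee_rot: [0.001, 1.0, 0.007, 0.013]
force: [12.3, 4.2, 17.0]
finger_gap: 0.501
gripper_force: 45.3
```

>>> move_arm(commands=[20, 0, 0, -6, 0, 0, 0, 20, 0, 0, 0, 0, 0, 0])

```text
time: 18.6
tcp_pos: [0.6154, -0.1549, 0.0468]
ee_rot: [0.002, 1.0, 0.008, 0.006]
force: [2.5, 0.6, 14.1]
finger_gap: 0.497
gripper_force: 44.6
```

Run:
```python
from h import *
np.set_printoptions(precision=4,suppress=True)
d=cam('wrist');s=monitor.sense();print(s['time'],s['tcp_pos'],s['ee_rot'],s['finger_gap'],s['force'])
for q,a in yel(d,300):print('w',q,a,onz(d,[q],s['tcp_pos'][2]+.053)[0])
sc=cam('scene')
o=np.zeros((480,800,3),np.uint8);o[:360,:480]=cv2.resize(d['img'],(480,360))[:,:,::-1];o[:,480:]=cv2.resize(sc['img'][210:330,290:370],(320,480))[:,:,::-1]
cv2.imwrite('pics/c7.png',o)
```

```text
18.65 [ 0.6154 -0.1549  0.0468] [0.0017 1.     0.0077 0.0061] 0.5042526897721359 [ 3.6632 -0.0705 14.8699]
w [317.1468 332.9372] 11765 [ 0.6188 -0.1547  0.0998]
```

View pics/c7.png

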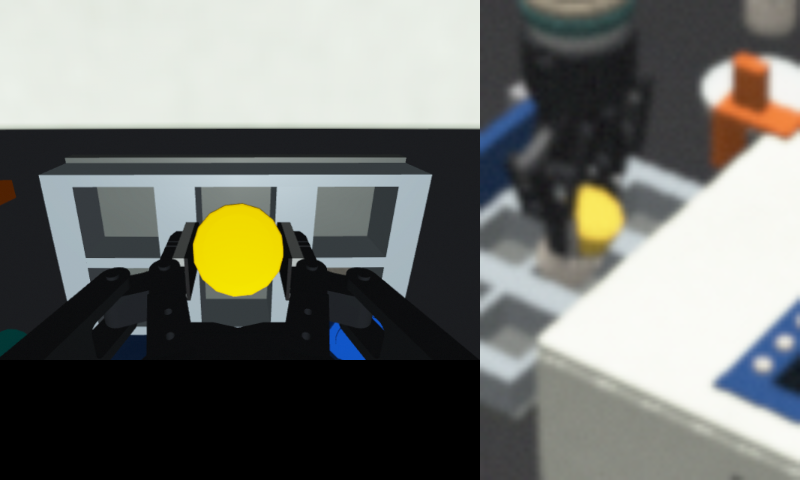

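The pot's foot caught the divider because the fast descent tilts the tool by several mm. I raise it to see the pot's tilt and whether the drawer was pushed.

>>> move_arm(commands=[20, 0, 0, -15, 0, 0, 0, 20, 0, 0, -30, 0, 0, 0, 20, 0, 0, -40, 0, 0, 0, 20, 0, 0, -40, 0, 0, 0, 20, 0, 0, -23, 0, 0, 0, 20, 0, 0, 0, 0, 0, 0, 20, 0, 0, 0, 0, 0, 0, 20, 0, 0, 0, 0, 0, 0])

```text
time: 19.5
tcp_pos: [0.6089, -0.1541, 0.1877]
ee_rot: [-0.001, 1.0, 0.007, -0.002]
force: [-0.1, -0.3, -2.3]
finger_gap: 0.503
gripper_force: 43.1
```

Run:
```python
from h import *
np.set_printoptions(precision=4,suppress=True)
d=cam('wrist');s=monitor.sense();print(s['time'],s['tcp_pos'],s['ee_rot'],s['finger_gap'],s['force'])
for q,a in yel(d,300):print('w',q,a,onz(d,[q],s['tcp_pos'][2]+.053)[0])
c,sn=np.cos(.014),np.sin(.014)
F=np.array([.681,-.1535])-.101*np.array([c,sn])
im=d['img'].copy()
for lx in(-.03,.03):
  for ly in(-.078,0,.078):
    P=[[F[0]+c*x-sn*y,F[1]+sn*x+c*y,.054]for x,y in[(lx+a*.026,ly+b*.026)for a,b in((-1,-1),(-1,1),(1,1),(1,-1))]]
    cv2.polylines(im,[proj(d,P).round().astype(int)],True,(255,0,0),1)
cv2.imwrite('pics/w8.png',im[:,:,::-1])
```

```text
19.55 [ 0.6089 -0.1543  0.1874] [-0.0007  1.      0.0072 -0.0019] 0.5002275415746477 [-1.0488  0.3766 -1.4225]
w [317.1516 333.3363] 11732 [ 0.6128 -0.1541  0.2404]
```

View pics/w8.png

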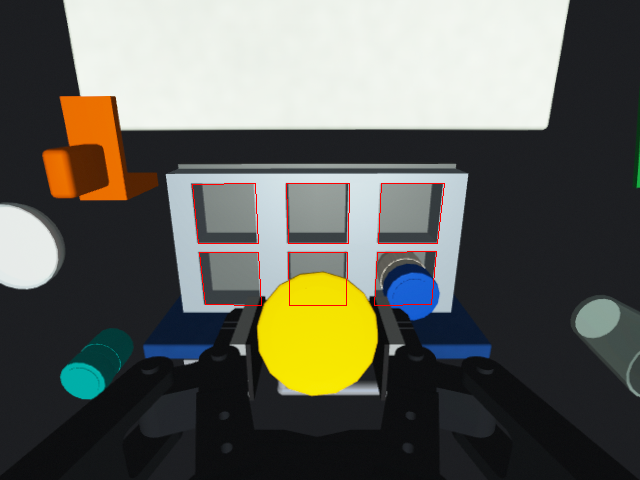

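```bash
cat > cap.py <<'E'
from h import *
from scipy.optimize import least_squares
def capfit(d,seed):
    h=cv2.cvtColor(d['img'],cv2.COLOR_RGB2HSV);m=cv2.inRange(h,(22,140,120),(34,255,255))
    n,l,s,c=cv2.connectedComponentsWithStats(m);k=np.argmin([1e9]+[np.hypot(*(c[i]-seed))if s[i,4]>500 else 1e9 for i in range(1,n)])
    cn=max(cv2.findContours((l==k).astype(np.uint8),0,1)[0],key=len)
    return cv2.fitEllipse(cn),cn[:,0]
def model(d,p):  # centre xyz of cap top, tilt tx(about x),ty(about y)
    R=cv2.Rodrigues(np.array([p[3],p[4],0.]))[0];a=np.linspace(0,2*np.pi,90)
    P=[np.c_[.022*np.cos(a),.022*np.sin(a),0*a+z]@R.T+p[:3] for z in(0,-.013)]
    hull=cv2.convexHull(proj(d,np.vstack(P)).astype(np.float32))
    return hull
E
python3 - <<'E'
from cap import *
np.set_printoptions(precision=4,suppress=True)
d=cam('wrist');s=monitor.sense();p=s['tcp_pos']
e,cn=capfit(d,(317,333));print(e,cn.min(0),cn.max(0),d['K'])
def f(q):
    hu=model(d,np.r_[q[0],p[1],q[1],0,q[2]]);g=cv2.fitEllipse(hu);hu=hu[:,0]
    return [hu[:,1].min()-cn[:,1].min(),hu[:,1].max()-cn[:,1].max(),np.ptp(hu[:,0])-np.ptp(cn[:,0])]
for t0 in(-.3,0,.3):
    r=least_squares(f,[p[0]+.005,p[2]+.06,t0],diff_step=1e-3);print(r.x,r.cost)
E
```

```text
((317.1486511230469, 333.3275451660156), (120.29257202148438, 122.37299346923828), 1.5102331638336182) [257 272] [377 395] [[377.1357   0.     316.9938]
 [  0.     377.1357 238.3104]
 [  0.       0.       1.    ]]
[0.6137 0.2435 0.2828] 3.3156946301460266e-05
[0.6119 0.2458 0.    ] 3.8860576124861836
[0.6137 0.2435 0.2828] 3.315974026918411e-05
```

The cap fit shows the pot tilted 0.28 rad in the grip with the drawer unmoved. I'll set it down on clear bench near (0.36,-0.03) to right it, then regrip.

>>> move_arm(commands=[20, -20, -10, 0, 0, 0, 0, 20, -36, -18, 0, 0, 0, 0, 20, -40, -21, 0, 0, 0, 0, 20, -40, -21, 0, 0, 0, 0, 20, -40, -21, 0, 0, 0, 0, 20, -36, -18, 0, 0, 0, 0, 20, -25, -13, 0, 0, 0, 0, 20, -10, -6, 0, 0, 0, 0])

```text
time: 20.4
tcp_pos: [0.358, -0.0292, 0.1885]
ee_rot: [-0.001, 1.0, 0.007, -0.002]
force: [0.6, 0.9, -0.8]
finger_gap: 0.505
gripper_force: 43.1
```

>>> move_arm(commands=[20, 0, 0, 40, 0, 0, 0, 20, 0, 0, 45, 0, 0, 0, 20, 0, 0, 40, 0, 0, 0, 20, 0, 0, 25, 0, 0, 0, 20, 0, 0, 12, 0, 0, 0, 20, 0, 0, 8, 0, 0, 0, 20, 0, 0, 5, 0, 0, 0, 20, 0, 0, 0, 0, 0, 0])

```text
time: 21.2
tcp_pos: [0.3619, -0.0308, 0.0142]
ee_rot: [0.0, 1.0, 0.007, -0.0]
force: [0.1, -1.3, -1.2]
finger_gap: 0.5
gripper_force: 43.1
```

>>> move_arm(commands=[20, 0, 0, 0, 0, 0, 0, 50, 0, 0, 0, 0, 0, 0, 58, 0, 0, 0, 0, 0, 0, 62, 0, 0, 0, 0, 0, 0, 62, 0, 0, 0, 0, 0, 0, 62, 0, 0, 0, 0, 0, 0, 62, 0, 0, 0, 0, 0, 0])

```text
time: 21.9
tcp_pos: [0.3615, -0.0307, 0.0145]
ee_rot: [0.0, 1.0, 0.007, 0.0]
force: [-0.1, 0.1, -0.0]
finger_gap: 0.724
gripper_force: 0.0
```

Run:
```python
from cap import *
np.set_printoptions(precision=4,suppress=True)
d=cam('wrist','w9.png');t=cam('top');sc=cam('scene');s=monitor.sense();p=s['tcp_pos'];print(s['time'],p,s['ee_rot'],s['force'])
b=max(yel(d,500),key=lambda q:-abs(q[0][0]-317))
print(b,onz(d,[b[0]],.064))
for q,a in yel(t,20):print('t',q,a,onz(t,[q],.0635)[0])
for q,a in yel(sc,20):print('s',q,a,onz(sc,[q],.058)[0])
e,cn=capfit(d,b[0])
def f(q):
    hu=model(d,np.r_[q[0],p[1],q[1],0,q[2]])[:,0]
    return [hu[:,1].min()-cn[:,1].min(),hu[:,1].max()-cn[:,1].max(),np.ptp(hu[:,0])-np.ptp(cn[:,0])]
for t0 in(-.3,0.,.3):
    r=least_squares(f,[p[0]+.001,.064,t0],diff_step=1e-3);print(r.x,r.cost)
```

```text
22.05 [ 0.3615 -0.0307  0.0145] [ 0.      1.      0.0069 -0.    ] [ 1.0766 -0.3576  0.1755]
(array([315.9234, 366.3775]), np.int32(9686)) [[ 0.348  -0.0304  0.064 ]]
t [170.6188 276.8625] 320 [0.5019 0.2522 0.0635]
t [121.0059 317.4154] 337 [0.4231 0.3641 0.0635]
t [173.009  327.7075] 335 [0.39   0.2509 0.0635]
s [361.0672 179.9244] 119 [0.4256 0.364  0.058 ]
s [334.4567 190.7402] 127 [0.3926 0.2511 0.058 ]
s [362.4419 200.7132] 129 [0.5049 0.251  0.058 ]
s [272.5077 223.6154] 65 [ 0.3509 -0.0234  0.058 ]
[0.3437 0.0604 0.2587] 0.0
[0.3433 0.0636 0.    ] 7.0174632971175015
[0.3461 0.0595 0.5601] 0.0
```

>>> move_arm(commands=[62, -6, 0, 0, 0, 0, 0, 62, -6.5, 0, 0, 0, 0, 0, 62, 0, 0, 5, 0, 0, 0, 62, 0, 0, 4, 0, 0, 0, 62, 0, 0, 0, 0, 0, 0, 62, 0, 0, 0, 0, 0, 0])

```text
time: 22.65
tcp_pos: [0.3491, -0.0309, 0.0053]
ee_rot: [-0.0, 1.0, 0.007, -0.0]
force: [-0.3, -0.4, -0.1]
finger_gap: 0.727
gripper_force: 0.0
```

Run:
```python
from cap import *
np.set_printoptions(precision=4,suppress=True)
d=cam('wrist','w10.png');sc=cam('scene');s=monitor.sense();p=s['tcp_pos'];print(s['time'],p,s['force'])
b=max(yel(d,500),key=lambda q:-abs(q[0][0]-317))
print(b,onz(d,[b[0]],.064))
e,cn=capfit(d,b[0]);print(e,cn.min(0),cn.max(0))
h=model(d,[p[0],p[1],.064,0,0])[:,0];print('upright at tcp',h.min(0),h.max(0))
for q,a in yel(sc,20):print('s',q,a,onz(sc,[q],.058)[0])
# left part: look for white body below cap in scene
cv2.imwrite('pics/sc10.png',cv2.resize(sc['img'][190:270,230:330],(800,640))[:,:,::-1])
o=np.zeros((500,800,3),np.uint8);o[:300,:400]=cv2.resize(d['img'],(400,300))[:,:,::-1];o[:500,400:]=cv2.resize(sc['img'][190:270,240:304],(400,500))[:,:,::-1]
cv2.imwrite('pics/c10.png',o)
```

```text
22.75 [ 0.3493 -0.0309  0.0055] [0.4812 0.611  0.1934]
(array([315.7904, 354.8829]), np.int32(11394)) [[ 0.3475 -0.0304  0.064 ]]
((315.78167724609375, 354.876708984375), (116.82926177978516, 122.5049819946289), 1.6788426637649536) [257 293] [374 414]
upright at tcp [256.7385 280.4219] [377.8834 399.7727]
s [361.0424 179.8814] 118 [0.4253 0.3642 0.058 ]
s [334.4048 190.7619] 126 [0.3925 0.2509 0.058 ]
s [362.4922 200.7031] 128 [0.505  0.2511 0.058 ]
s [271.     223.8713] 101 [ 0.348  -0.0272  0.058 ]
```

View pics/c10.png

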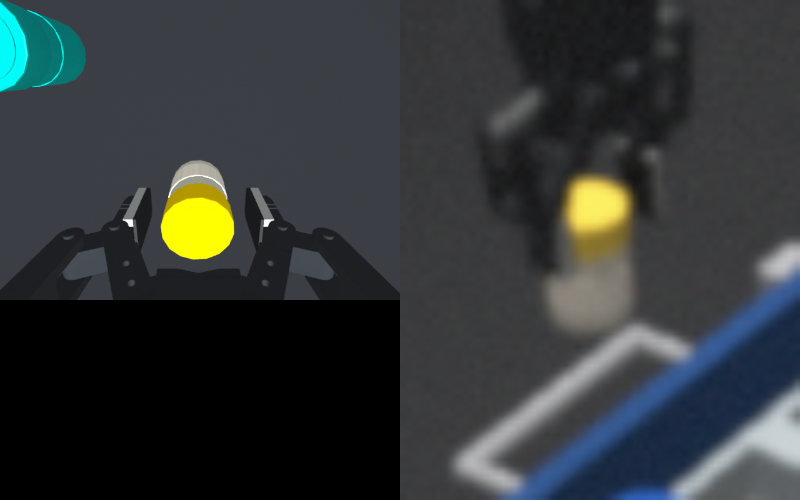

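The pot stands upright between the pads, with its cap at about (198,228) in the left crop. It is about 3.5 mm nearer the robot, so I correct that, regrip and carry.

>>> move_arm(commands=[62, -3.5, 0, 0, 0, 0, 0, 62, 0, 0, 0, 0, 0, 0, 20, 0, 0, 0, 0, 0, 0, 20, 0, 0, 0, 0, 0, 0, 20, 0, 0, 0, 0, 0, 0, 20, 0, 0, 0, 0, 0, 0, 20, 0, 0, -15, 0, 0, 0, 20, 0, 0, -30, 0, 0, 0], newtons=40)

```text
time: 23.55
tcp_pos: [0.3433, -0.0303, 0.0494]
ee_rot: [-0.001, 1.0, 0.007, -0.003]
force: [0.4, -0.1, -0.9]
finger_gap: 0.501
gripper_force: 41.2
```

>>> move_arm(commands=[20, 0, 0, -40, 0, 0, 0, 20, 0, 0, -45, 0, 0, 0, 20, 0, 0, -40, 0, 0, 0, 20, 0, 0, -14, 0, 0, 0, 20, 18, 9, 0, 0, 0, 0, 20, 32, 15.5, 0, 0, 0, 0, 20, 40, 19.5, 0, 0, 0, 0, 20, 40, 19.5, 0, 0, 0, 0])

```text
time: 24.35
tcp_pos: [0.4773, -0.0931, 0.1892]
ee_rot: [0.0, 1.0, 0.007, -0.0]
force: [0.2, 0.2, -0.6]
finger_gap: 0.499
gripper_force: 41.3
```

>>> move_arm(commands=[20, 40, 19.5, 0, 0, 0, 0, 20, 40, 19.5, 0, 0, 0, 0, 20, 30, 14.5, 0, 0, 0, 0, 20, 15, 7.5, 0, 0, 0, 0, 20, 7.5, 2.9, 0, 0, 0, 0, 20, 0, 0, 0, 0, 0, 0, 20, 0, 0, 0, 0, 0, 0, 20, 0, 0, 0, 0, 0, 0])

```text
time: 25.15
tcp_pos: [0.6086, -0.154, 0.1897]
ee_rot: [-0.0, 1.0, 0.007, -0.0]
force: [-0.4, -0.1, -1.6]
finger_gap: 0.5
gripper_force: 41.3
```

```bash
cat > dr.py <<'E'
from cap import *
from scipy.ndimage import map_coordinates
def prof(d,F,yaw,a0,a1,fix,ax,n=301,z=.054):
    c,s=np.cos(yaw),np.sin(yaw);u=np.linspace(a0,a1,n);acc=0
    for o in np.linspace(-.006,.006,5):
        L=np.c_[u,0*u+fix+o] if ax=='x' else np.c_[0*u+fix+o,u]
        P=np.c_[F[0]+c*L[:,0]-s*L[:,1],F[1]+s*L[:,0]+c*L[:,1],0*u+z]
        q=proj(d,P);g=d['img'].mean(2);acc=acc+map_coordinates(g,[q[:,1],q[:,0]],order=1)
    return u,acc/5
def edges(u,v,thr=12):
    g=np.gradient(cv2.GaussianBlur(v.reshape(-1,1),(1,7),1.2).ravel());o=[]
    for i in range(3,len(g)-3):
        if abs(g[i])==max(abs(g[i-6 if i>6 else 0:i+7])) and abs(g[i])>.8:o.append((round(u[i]*1000,1),round(g[i],1)))
    return o
E
python3 - <<'E'
from dr import *
np.set_printoptions(precision=4,suppress=True)
d=cam('wrist');t=cam('top');s=monitor.sense();p=s['tcp_pos'];print(s['time'],p,s['ee_rot'],s['force'],s['finger_gap'])
b=max(yel(d,500),key=lambda q:q[1]);print(b,onz(d,[b[0]],p[2]-.006+.064))
e,cn=capfit(d,b[0]);print(e,cn.min(0),cn.max(0))
F=np.array([.58,-.1549])
print('x y=.078',edges(*prof(d,F,.014,-.075,.075,.078,'x')))
print('x y=-.078',edges(*prof(d,F,.014,0,.075,-.078,'x')))
print('y x=.03',edges(*prof(d,F,.014,-.12,.12,.03,'y')))
print('top x y=.078',edges(*prof(t,F,.014,-.075,.075,.078,'x')))
for q,a in yel(t,20):print('t',q,a,onz(t,[q],.0635)[0])
E
```

```text
25.25 [ 0.6089 -0.1541  0.19  ] [0.0001 1.     0.007  0.0001] [ 0.6883  0.1821 -1.562 ] 0.5036522718544298
(array([317.0853, 356.0451]), np.int32(9259)) [[ 0.6062 -0.154   0.248 ]]
((317.09014892578125, 356.05096435546875), (99.34986877441406, 116.6991958618164), 88.33598327636719) [258 306] [375 406]
x y=.078 [(np.float64(-60.5), np.float64(20.1)), (np.float64(-55.5), np.float64(-25.3)), (np.float64(-41.5), np.float64(13.5)), (np.float64(-3.5), np.float64(16.3)), (np.float64(4.0), np.float64(-29.3)), (np.float64(13.5), np.float64(14.8)), (np.float64(56.5), np.float64(17.5)), (np.float64(64.5), np.float64(-34.0)), (np.float64(72.0), np.float64(-27.5))]
x y=-.078 [(np.float64(4.5), np.float64(-20.4)), (np.float64(13.8), np.float64(14.5)), (np.float64(56.2), np.float64(15.4)), (np.float64(64.5), np.float64(-27.1)), (np.float64(68.8), np.float64(15.7)), (np.float64(72.0), np.float64(-20.3))]
y x=.03 [(np.float64(-103.2), np.float64(-39.4)), (np.float64(-94.4), np.float64(20.0)), (np.float64(-51.2), np.float64(18.6)), (np.float64(-24.8), np.float64(-36.8)), (np.float64(27.2), np.float64(36.7)), (np.float64(52.8), np.float64(-18.1)), (np.float64(96.0), np.float64(-17.6)), (np.float64(104.8), np.float64(35.6))]
top x y=.078 [(np.float64(-41.0), np.float64(-13.4)), (np.float64(-36.0), np.float64(14.9)), (np.float64(30.0), np.float64(-4.5)), (np.float64(47.5), np.float64(-9.3)), (np.float64(55.0), np.float64(15.4)), (np.float64(63.0), np.float64(-8.7)), (np.float64(73.5), np.float64(1.0))]
t [353.7382 195.7039] 233 [ 0.6489 -0.1751  0.0635]
t [170.6288 276.8558] 326 [0.5019 0.2521 0.0635]
t [121.1609 317.4282] 348 [0.423  0.3638 0.0635]
t [173.1114 327.7713] 341 [0.3899 0.2507 0.0635]
```

The drawer is refined to (0.580,-0.154) and unmoved. Lowering to just above the rim and settling, then going slowly in.

>>> move_arm(commands=[20, 1.5, -0.4, 30, 0, 0, 0, 20, 0, 0, 40, 0, 0, 0, 20, 0, 0, 30, 0, 0, 0, 20, 0, 0, 15, 0, 0, 0, 20, 0, 0, 0, 0, 0, 0, 20, 0, 0, 0, 0, 0, 0, 20, 0, 0, 0, 0, 0, 0])

```text
time: 25.95
tcp_pos: [0.6124, -0.1546, 0.0763]
ee_rot: [0.001, 1.0, 0.007, 0.002]
force: [-0.5, -0.0, -1.1]
finger_gap: 0.501
gripper_force: 41.2
```

>>> move_arm(commands=[20, 0, 0, 6, 0, 0, 0, 20, 0, 0, 6, 0, 0, 0, 20, 0, 0, 6, 0, 0, 0, 20, 0, 0, 6, 0, 0, 0, 20, 0, 0, 6, 0, 0, 0, 20, 0, 0, 0, 0, 0, 0, 20, 0, 0, 0, 0, 0, 0])

```text
time: 26.65
tcp_pos: [0.6111, -0.1542, 0.0442]
ee_rot: [-0.0, 1.0, 0.007, -0.0]
force: [-0.2, 0.3, -0.6]
finger_gap: 0.498
gripper_force: 41.2
```

>>> move_arm(commands=[20, 0, 0, 5, 0, 0, 0, 20, 0, 0, 5, 0, 0, 0, 20, 0, 0, 3.5, 0, 0, 0, 20, 0, 0, 0, 0, 0, 0, 20, 0, 0, 0, 0, 0, 0])

```text
time: 27.15
tcp_pos: [0.6112, -0.1542, 0.0308]
ee_rot: [-0.0, 1.0, 0.007, -0.0]
force: [-0.3, -0.3, -0.7]
finger_gap: 0.503
gripper_force: 41.2
```

>>> move_arm(commands=[52, 0, 0, 0, 0, 0, 0, 53, 0, 0, 0, 0, 0, 0, 53, 0, 0, 0, 0, 0, 0, 53, 0, 0, 0, 0, 0, 0, 53, 0, 0, -15, 0, 0, 0, 53, 0, 0, -30, 0, 0, 0, 53, 0, 0, -40, 0, 0, 0, 53, 0, 0, -45, 0, 0, 0])

```text
time: 27.95
tcp_pos: [0.6103, -0.1539, 0.1613]
ee_rot: [-0.0, 1.0, 0.007, -0.001]
force: [1.4, 1.3, -0.4]
finger_gap: 0.621
gripper_force: 0.0
```

>>> move_arm(commands=[66, -4, -15, -30, 0, 0, 0, 66, -10, -40, 0, 0, 0, 0, 66, -12, -46, 0, 0, 0, 0, 66, -12, -46, 0, 0, 0, 0, 66, -12, -46, 0, 0, 0, 0, 66, -12, -46, 0, 0, 0, 0, 66, -12, -46, 0, 0, 0, 0, 66, -12, -46, 0, 0, 0, 0])

```text
time: 28.75
tcp_pos: [0.5199, 0.1773, 0.1913]
ee_rot: [-0.0, 1.0, 0.007, 0.0]
force: [0.5, 0.3, -0.4]
finger_gap: 0.776
gripper_force: 0.0
```

>>> move_arm(commands=[66, -10, -42, 0, 0, 0, 0, 66, -7.3, -34.5, 0, 0, 0, 0, 66, 0, 0, 0, 0, 0, 0, 66, 0, 0, 0, 0, 0, 0])

```text
time: 29.15
tcp_pos: [0.502, 0.2522, 0.191]
ee_rot: [0.0, 1.0, 0.008, 0.0]
force: [-0.0, -0.5, -0.3]
finger_gap: 0.772
gripper_force: 0.0
```

```bash
cat > look.py <<'E'
from dr import *
np.set_printoptions(precision=4,suppress=True)
d=cam('wrist');t=cam('top');sc=cam('scene');s=monitor.sense();p=s['tcp_pos'];print(s['time'],p,s['ee_rot'][:3],s['force'],s['finger_gap'])
for q,a in yel(d,300):print('w',q,a,'z64',onz(d,[q],.064)[0],'held',onz(d,[q],p[2]+.058)[0])
for q,a in yel(t,20):print('t',q,a,onz(t,[q],.0635)[0],'drawer',onz(t,[q],.088)[0][:2])
for q,a in yel(sc,15):print('s',q,a,onz(sc,[q],.058)[0],'drawer',onz(sc,[q],.083)[0][:2])
E
python3 look.py
```

```text
29.3 [0.5027 0.2507 0.191 ] [0.0003 1.     0.0063] [ 0.582   0.4035 -0.9327] 0.7703498161695436
w [315.3137 215.8825] 2136 z64 [0.5036 0.2536 0.064 ] held [0.5526 0.2536 0.249 ]
w [188.9113 298.6508] 1658 z64 [0.4256 0.3657 0.064 ] held [0.5222 0.2972 0.249 ]
w [314.9381 333.1996] 1568 z64 [0.3918 0.2525 0.064 ] held [0.5091 0.2532 0.249 ]
t [347.6746 211.8237] 295 [ 0.6121 -0.1569  0.0635] drawer [ 0.6059 -0.1546]
t [170.6449 276.8442] 321 [0.502  0.2521 0.0635] drawer [0.4984 0.2447]
t [121.0476 317.4464] 336 [0.423  0.364  0.0635] drawer [0.4213 0.354 ]
t [173.009  327.7075] 335 [0.39   0.2509 0.0635] drawer [0.3891 0.2436]
s [361.0855 179.9145] 117 [0.4256 0.3641 0.058 ] drawer [0.4494 0.3266]
s [334.4048 190.7619] 126 [0.3925 0.2509 0.058 ] drawer [0.4171 0.2161]
s [362.5349 200.7287] 129 [0.5052 0.2511 0.058 ] drawer [0.5271 0.2163]
s [313.4303 268.7455] 165 [ 0.5921 -0.1332  0.058 ] drawer [ 0.6119 -0.1588]
```

The first pot is in its pocket (top and scene views agree at cap height 0.088). Next is the pot at (0.502,0.252).

>>> move_arm(commands=[66, 0, -1, 40, 0, 0, 0, 66, 0, 0, 40, 0, 0, 0, 66, 0, 0, 30, 0, 0, 0, 66, 0, 0, 20, 0, 0, 0, 66, 0, 0, 20, 0, 0, 0, 66, 0, 0, 20, 0, 0, 0, 66, 0, 0, 15, 0, 0, 0, 66, 0, 0, 0, 0, 0, 0])

```text
time: 30.1
tcp_pos: [0.501, 0.2508, 0.004]
ee_rot: [0.001, 1.0, 0.006, -0.002]
force: [-0.0, -0.1, -0.2]
finger_gap: 0.772
gripper_force: 0.0
```

>>> move_arm(commands=[66, 0, 0, 0, 0, 0, 0, 66, 0, 0, 0, 0, 0, 0, 20, 0, 0, 0, 0, 0, 0, 20, 0, 0, 0, 0, 0, 0, 20, 0, 0, 0, 0, 0, 0, 20, 0, 0, 0, 0, 0, 0, 20, 0, 0, -15, 0, 0, 0, 20, 0, 0, -30, 0, 0, 0])

```text
time: 30.9
tcp_pos: [0.4998, 0.252, 0.0492]
ee_rot: [0.001, 1.0, 0.007, -0.003]
force: [0.9, -0.3, -0.6]
finger_gap: 0.5
gripper_force: 41.1
```

>>> move_arm(commands=[20, 0, 0, -40, 0, 0, 0, 20, 0, 0, -45, 0, 0, 0, 20, 0, 0, -40, 0, 0, 0, 20, 0, 0, -15, 0, 0, 0, 20, 8, 25, 0, 0, 0, 0, 20, 13, 40, 0, 0, 0, 0, 20, 14, 45, 0, 0, 0, 0, 20, 14, 45, 0, 0, 0, 0])

```text
time: 31.7
tcp_pos: [0.5533, 0.0974, 0.1908]
ee_rot: [-0.0, 1.0, 0.008, -0.0]
force: [0.9, 0.0, -0.8]
finger_gap: 0.504
gripper_force: 41.1
```

>>> move_arm(commands=[20, 14, 45, 0, 0, 0, 0, 20, 14, 45, 0, 0, 0, 0, 20, 12, 40, 0, 0, 0, 0, 20, 9.2, 28, 0, 0, 0, 0, 20, 5, 16, 0, 0, 0, 0, 20, 0, 0, 0, 0, 0, 0, 20, 0, 0, 0, 0, 0, 0, 20, 0, 0, 0, 0, 0, 0])

```text
time: 32.5
tcp_pos: [0.6094, -0.0729, 0.191]
ee_rot: [-0.0, 1.0, 0.008, -0.0]
force: [0.8, 0.8, -0.8]
finger_gap: 0.502
gripper_force: 41.2
```

```bash
python3 look.py
python3 - <<'E'
from dr import *
d=cam('wrist');b=max(yel(d,500),key=lambda q:q[1]);e,cn=capfit(d,b[0]);print(e,cn.min(0),cn.max(0))
F=np.array([.58,-.154])
print(edges(*prof(d,F,.014,-.04,.075,0,'x')),edges(*prof(d,F,.014,-.12,.12,.03,'y')))
E
```

```text
32.65 [ 0.6097 -0.0733  0.1912] [-0.0001  1.      0.0078] [-0.0734 -0.5239 -0.553 ] 0.5007368155312066
w [421.2942 228.7186] 2345 z64 [ 0.601  -0.1604  0.064 ] held [ 0.6563 -0.1063  0.2492]
w [317.18 346.25] 9328 z64 [ 0.485  -0.0747  0.064 ] held [ 0.6112 -0.073   0.2492]
w [  7.7923 420.666 ] 491 z64 [0.3894 0.2421 0.064 ] held [0.5741 0.05   0.2492]
t [311.3507 198.7915] 211 [ 0.651  -0.077   0.0635] drawer [ 0.6439 -0.0766]
t [349.2158 211.917 ] 241 [ 0.6115 -0.1604  0.0635] drawer [ 0.6053 -0.1581]
t [121.2881 317.4746] 354 [0.4229 0.3635 0.0635] drawer [0.4212 0.3535]
t [173.0819 327.7778] 342 [0.3899 0.2508 0.0635] drawer [0.3889 0.2434]
s [361.0672 179.9244] 119 [0.4256 0.364  0.058 ] drawer [0.4494 0.3265]
s [334.0804 205.375 ] 112 [0.4455 0.174  0.058 ] drawer [0.4688 0.1411]
s [313.4303 268.7455] 165 [ 0.5921 -0.1332  0.058 ] drawer [ 0.6119 -0.1588]
((317.1896667480469, 346.2530517578125), (100.2609634399414, 116.4890365600586), 88.6036376953125) [259 296] [375 397]
[(np.float64(-4.0), np.float64(4.7)), (np.float64(40.5), np.float64(-8.5)), (np.float64(46.6), np.float64(13.9)), (np.float64(56.2), np.float64(15.1)), (np.float64(64.3), np.float64(-32.6)), (np.float64(68.5), np.float64(22.4)), (np.float64(72.3), np.float64(-22.2))] [(np.float64(-104.0), np.float64(-35.3)), (np.float64(-88.0), np.float64(16.8)), (np.float64(-52.0), np.float64(19.5)), (np.float64(-32.0), np.float64(-4.9)), (np.float64(-26.4), np.float64(-5.4)), (np.float64(12.0), np.float64(-12.0)), (np.float64(18.4), np.float64(14.8)), (np.float64(25.6), np.float64(28.6)), (np.float64(52.0), np.float64(-39.2)), (np.float64(104.0), np.float64(32.3))]
```

>>> move_arm(commands=[20, -2, 2.5, 30, 0, 0, 0, 20, 0, 0, 40, 0, 0, 0, 20, 0, 0, 30, 0, 0, 0, 20, 0, 0, 15, 0, 0, 0, 20, 0, 0, 0, 0, 0, 0, 20, 0, 0, 0, 0, 0, 0, 20, 0, 0, 0, 0, 0, 0])

```text
time: 33.4
tcp_pos: [0.6094, -0.0773, 0.0776]
ee_rot: [0.0, 1.0, 0.007, 0.002]
force: [-0.4, 0.6, -0.7]
finger_gap: 0.5
gripper_force: 41.1
```

>>> move_arm(commands=[20, 0, 0, 6, 0, 0, 0, 20, 0, 0, 6, 0, 0, 0, 20, 0, 0, 6, 0, 0, 0, 20, 0, 0, 6, 0, 0, 0, 20, 0, 0, 6, 0, 0, 0, 20, 0, 0, 0, 0, 0, 0, 20, 0, 0, 0, 0, 0, 0])

```text
time: 34.1
tcp_pos: [0.608, -0.0773, 0.0457]
ee_rot: [-0.0, 1.0, 0.007, -0.0]
force: [0.5, 0.2, -1.9]
finger_gap: 0.504
gripper_force: 41.1
```

>>> move_arm(commands=[20, 0, -1, 5, 0, 0, 0, 20, 0, 0, 5, 0, 0, 0, 20, 0, 0, 4.5, 0, 0, 0, 20, 0, 0, 0, 0, 0, 0, 52, 0, 0, 0, 0, 0, 0, 53, 0, 0, 0, 0, 0, 0, 53, 0, 0, 0, 0, 0, 0, 53, 0, 0, 0, 0, 0, 0])

```text
time: 34.9
tcp_pos: [0.6081, -0.0763, 0.0315]
ee_rot: [0.0, 1.0, 0.007, 0.0]
force: [-0.6, -0.0, 0.1]
finger_gap: 0.619
gripper_force: 0.0
```

>>> move_arm(commands=[53, 0, 0, -15, 0, 0, 0, 53, 0, 0, -30, 0, 0, 0, 53, 0, 0, -40, 0, 0, 0, 53, 0, 0, -45, 0, 0, 0, 66, -4, -6, -30, 0, 0, 0, 66, -20, -30, 0, 0, 0, 0, 66, -27, -41, 0, 0, 0, 0, 66, -27, -41, 0, 0, 0, 0])

```text
time: 35.7
tcp_pos: [0.5277, 0.0414, 0.1917]
ee_rot: [-0.0, 1.0, 0.006, 0.0]
force: [0.4, 1.0, -0.6]
finger_gap: 0.774
gripper_force: 0.0
```

>>> move_arm(commands=[66, -25, -40, 0, 0, 0, 0, 66, -25, -40, 0, 0, 0, 0, 66, -25, -40, 0, 0, 0, 0, 66, -25, -40, 0, 0, 0, 0, 66, -21, -32, 0, 0, 0, 0, 66, -14.5, -20.3, 0, 0, 0, 0, 66, 0, 0, 0, 0, 0, 0, 66, 0, 0, 0, 0, 0, 0])

```text
time: 36.5
tcp_pos: [0.39, 0.2511, 0.1916]
ee_rot: [0.0, 1.0, 0.008, 0.0]
force: [0.3, -0.1, 1.0]
finger_gap: 0.773
gripper_force: 0.0
```

```bash
python3 look.py
```

```text
36.65 [0.3908 0.2503 0.1915] [0.0002 1.     0.0063] [-0.9309  0.6847 -0.3866] 0.7704291624957675
w [178.2735 172.8686] 2618 z64 [0.4257 0.3631 0.064 ] held [0.4538 0.2955 0.2495]
w [315.5633 214.4186] 2260 z64 [0.3927 0.2523 0.064 ] held [0.441  0.2524 0.2495]
t [347.6429 211.8265] 294 [ 0.6121 -0.1568  0.0635] drawer [ 0.6059 -0.1546]
t [313.0034 215.1809] 293 [ 0.6119 -0.0771  0.0635] drawer [ 0.6057 -0.0767]
t [174.8537 329.0203] 246 [0.3868 0.247  0.0635] drawer [0.386  0.2398]
s [361.0417 179.8833] 120 [0.4253 0.3642 0.058 ] drawer [0.4491 0.3267]
s [334.4567 190.7402] 127 [0.3926 0.2511 0.058 ] drawer [0.4172 0.2163]
s [330.3684 254.3743] 171 [ 0.5914 -0.0508  0.058 ] drawer [ 0.6112 -0.0784]
s [313.4303 268.7455] 165 [ 0.5921 -0.1332  0.058 ] drawer [ 0.6119 -0.1588]
```

Two pots are stored. Third pot, at (0.390,0.251):

>>> move_arm(commands=[66, 0, -1, 40, 0, 0, 0, 66, 0, 0, 40, 0, 0, 0, 66, 0, 0, 30, 0, 0, 0, 66, 0, 0, 20, 0, 0, 0, 66, 0, 0, 20, 0, 0, 0, 66, 0, 0, 20, 0, 0, 0, 66, 0, 0, 15.5, 0, 0, 0, 66, 0, 0, 0, 0, 0, 0])

```text
time: 37.45
tcp_pos: [0.3891, 0.2504, 0.0041]
ee_rot: [0.001, 1.0, 0.006, -0.002]
force: [0.3, 1.1, -0.0]
finger_gap: 0.77
gripper_force: 0.0
```

>>> move_arm(commands=[66, 0, 0, 0, 0, 0, 0, 66, 0, 0, 0, 0, 0, 0, 20, 0, 0, 0, 0, 0, 0, 20, 0, 0, 0, 0, 0, 0, 20, 0, 0, 0, 0, 0, 0, 20, 0, 0, 0, 0, 0, 0, 20, 0, 0, -15, 0, 0, 0, 20, 0, 0, -30, 0, 0, 0])

```text
time: 38.25
tcp_pos: [0.3879, 0.2512, 0.0499]
ee_rot: [0.001, 1.0, 0.007, -0.002]
force: [-1.0, 0.3, -0.5]
finger_gap: 0.502
gripper_force: 40.9
```

>>> move_arm(commands=[20, 0, 0, -40, 0, 0, 0, 20, 0, 0, -45, 0, 0, 0, 20, 0, 0, -40, 0, 0, 0, 20, 0, 0, -15, 0, 0, 0, 20, 10, 25, 0, 0, 0, 0, 20, 15, 40, 0, 0, 0, 0, 20, 17.5, 45, 0, 0, 0, 0, 20, 17.5, 45, 0, 0, 0, 0])

```text
time: 39.05
tcp_pos: [0.4521, 0.0967, 0.1912]
ee_rot: [-0.0, 1.0, 0.008, 0.0]
force: [1.3, 0.2, -1.0]
finger_gap: 0.502
gripper_force: 41.1
```

>>> move_arm(commands=[20, 17.5, 45, 0, 0, 0, 0, 20, 17.5, 45, 0, 0, 0, 0, 20, 17.5, 45, 0, 0, 0, 0, 20, 17, 45, 0, 0, 0, 0, 20, 14, 42, 0, 0, 0, 0, 20, 10, 31, 0, 0, 0, 0, 20, 0, 0, 0, 0, 0, 0, 20, 0, 0, 0, 0, 0, 0])

```text
time: 39.85
tcp_pos: [0.5486, -0.1539, 0.1904]
ee_rot: [-0.001, 1.0, 0.006, -0.001]
force: [0.0, 0.6, -0.7]
finger_gap: 0.501
gripper_force: 41.2
```

```bash
python3 look.py
python3 - <<'E'
from dr import *
d=cam('wrist');b=max(yel(d,500),key=lambda q:q[1]);e,cn=capfit(d,b[0]);print(e,cn.min(0),cn.max(0),monitor.sense()['tcp_pos'])
F=np.array([.58,-.154])
print(edges(*prof(d,F,.014,-.075,.075,.078,'x')),edges(*prof(d,F,.014,-.12,.12,-.03,'y')))
E
```

```text
40.0 [ 0.5485 -0.1524  0.191 ] [-0.0003  1.      0.0075] [ 0.1822  0.5034 -1.543 ] 0.499001868424174
w [210.1577 145.0828] 2897 z64 [ 0.6065 -0.0695  0.064 ] held [ 0.6213 -0.1207  0.249 ]
w [318.0668 146.4096] 2903 z64 [ 0.6063 -0.1539  0.064 ] held [ 0.6212 -0.1534  0.249 ]
w [317.0503 344.7702] 9436 z64 [ 0.426  -0.1551  0.064 ] held [ 0.5513 -0.1539  0.249 ]
t [305.1905 211.9048] 21 [ 0.6214 -0.06    0.0635] drawer [ 0.6149 -0.06  ]
t [355.1754 227.5614] 114 [ 0.5737 -0.1698  0.0635] drawer [ 0.5684 -0.1672]
t [121.0904 317.4023] 343 [0.4231 0.3639 0.0635] drawer [0.4214 0.3539]
s [361.0517 179.9655] 116 [0.4257 0.3638 0.058 ] drawer [0.4495 0.3263]
s [297.3485 211.4091] 132 [0.3704 0.0768 0.058 ] drawer [0.3956 0.0462]
s [330.3699 254.3642] 173 [ 0.5913 -0.0508  0.058 ] drawer [ 0.6112 -0.0784]
s [313.4695 268.7683] 164 [ 0.5922 -0.1332  0.058 ] drawer [ 0.612  -0.1588]
((317.0712585449219, 344.7855529785156), (101.15856170654297, 116.83898162841797), 89.6466293334961) [259 294] [375 395] [ 0.54859199 -0.15236694  0.19111961]
[(np.float64(-64.0), np.float64(41.1)), (np.float64(-55.5), np.float64(-34.0)), (np.float64(-46.5), np.float64(19.1)), (np.float64(-3.5), np.float64(17.1)), (np.float64(4.0), np.float64(-15.7)), (np.float64(45.0), np.float64(-4.7)), (np.float64(51.0), np.float64(7.3)), (np.float64(57.0), np.float64(21.3)), (np.float64(67.0), np.float64(-31.0))] [(np.float64(-110.4), np.float64(-13.5)), (np.float64(-59.2), np.float64(22.7)), (np.float64(-52.8), np.float64(26.4)), (np.float64(-26.4), np.float64(-38.2)), (np.float64(26.4), np.float64(35.0)), (np.float64(52.0), np.float64(-18.8)), (np.float64(95.2), np.float64(-19.5)), (np.float64(104.0), np.float64(38.8))]
```

>>> move_arm(commands=[20, -1, 0.7, 30, 0, 0, 0, 20, 0, 0, 40, 0, 0, 0, 20, 0, 0, 30, 0, 0, 0, 20, 0, 0, 15, 0, 0, 0, 20, 0, 0, 0, 0, 0, 0, 20, 0, 0, 0, 0, 0, 0, 20, 0, 0, 0, 0, 0, 0])

```text
time: 40.75
tcp_pos: [0.5493, -0.1545, 0.0776]
ee_rot: [0.001, 1.0, 0.007, 0.001]
force: [-0.5, -0.4, -0.6]
finger_gap: 0.502
gripper_force: 41.1
```

>>> move_arm(commands=[20, 0, 0, 6, 0, 0, 0, 20, 0, 0, 6, 0, 0, 0, 20, 0, 0, 6, 0, 0, 0, 20, 0, 0, 6, 0, 0, 0, 20, 0, 0, 6, 0, 0, 0, 20, 0, 0, 0, 0, 0, 0, 20, 0, 0, 0, 0, 0, 0])

```text
time: 41.45
tcp_pos: [0.548, -0.1545, 0.0457]
ee_rot: [-0.0, 1.0, 0.007, -0.0]
force: [-0.1, -0.1, -1.9]
finger_gap: 0.5
gripper_force: 41.1
```

>>> move_arm(commands=[20, 0, 0, 5, 0, 0, 0, 20, 0, 0, 5, 0, 0, 0, 20, 0, 0, 4.5, 0, 0, 0, 20, 0, 0, 0, 0, 0, 0, 52, 0, 0, 0, 0, 0, 0, 53, 0, 0, 0, 0, 0, 0, 53, 0, 0, 0, 0, 0, 0, 53, 0, 0, 0, 0, 0, 0])

```text
time: 42.25
tcp_pos: [0.5482, -0.1545, 0.0316]
ee_rot: [0.0, 1.0, 0.007, 0.0]
force: [-0.1, 0.3, -0.0]
finger_gap: 0.618
gripper_force: 0.0
```

>>> move_arm(commands=[53, 0, 0, -15, 0, 0, 0, 53, 0, 0, -30, 0, 0, 0, 53, 0, 0, -40, 0, 0, 0, 53, 0, 0, -45, 0, 0, 0, 66, -4, -12, -30, 0, 0, 0, 66, -8, -35, 0, 0, 0, 0, 66, -10.5, -46, 0, 0, 0, 0, 66, -10.5, -46, 0, 0, 0, 0])

```text
time: 43.05
tcp_pos: [0.5129, -0.015, 0.1919]
ee_rot: [-0.0, 1.0, 0.006, 0.001]
force: [1.3, -0.0, 0.3]
finger_gap: 0.772
gripper_force: 0.0
```

>>> move_arm(commands=[66, -10.5, -46, 0, 0, 0, 0, 66, -10.5, -46, 0, 0, 0, 0, 66, -10.5, -46, 0, 0, 0, 0, 66, -10.5, -46, 0, 0, 0, 0, 66, -10.5, -46, 0, 0, 0, 0, 66, -10.5, -46, 0, 0, 0, 0, 66, -10.5, -46, 0, 0, 0, 0, 66, -8, -38, 0, 0, 0, 0])

```text
time: 43.85
tcp_pos: [0.4257, 0.3452, 0.1916]
ee_rot: [-0.0, 1.0, 0.007, 0.0]
force: [0.4, -1.0, 0.7]
finger_gap: 0.776
gripper_force: 0.0
```

>>> move_arm(commands=[66, -3.2, -21.3, 0, 0, 0, 0, 66, 0, 0, 0, 0, 0, 0, 66, 0, 0, 0, 0, 0, 0])

```text
time: 44.15
tcp_pos: [0.423, 0.3639, 0.1912]
ee_rot: [0.001, 1.0, 0.008, -0.0]
force: [0.3, -0.0, -0.2]
finger_gap: 0.773
gripper_force: 0.0
```

```bash
python3 look.py
```

```text
44.3 [0.4235 0.3629 0.1915] [0.0003 1.     0.0062] [-0.5577 -0.5361  0.4337] 0.7720978073105442
w [314.8064 215.5301] 2107 z64 [0.4247 0.3656 0.064 ] held [0.4738 0.3654 0.2495]
t [347.6746 211.8237] 295 [ 0.6121 -0.1569  0.0635] drawer [ 0.6059 -0.1546]
t [313.0239 215.1195] 293 [ 0.6121 -0.0771  0.0635] drawer [ 0.6059 -0.0767]
t [350.9632 237.6555] 299 [ 0.5513 -0.1576  0.0635] drawer [ 0.5465 -0.1553]
t [121.0059 317.4154] 337 [0.4231 0.3641 0.0635] drawer [0.4214 0.3541]
s [361.1102 179.9576] 118 [0.4258 0.3639 0.058 ] drawer [0.4496 0.3264]
s [330.3064 254.422 ] 173 [ 0.5914 -0.0511  0.058 ] drawer [ 0.6112 -0.0787]
s [295.8837 260.7849] 172 [ 0.5291 -0.1325  0.058 ] drawer [ 0.5504 -0.1581]
s [313.4485 268.8061] 165 [ 0.5923 -0.1334  0.058 ] drawer [ 0.6121 -0.159 ]
```

Three are stored. Fourth pot, at (0.423,0.364):

>>> move_arm(commands=[66, 0, -1, 40, 0, 0, 0, 66, 0, 0, 40, 0, 0, 0, 66, 0, 0, 30, 0, 0, 0, 66, 0, 0, 20, 0, 0, 0, 66, 0, 0, 20, 0, 0, 0, 66, 0, 0, 20, 0, 0, 0, 66, 0, 0, 15.5, 0, 0, 0, 66, 0, 0, 0, 0, 0, 0])

```text
time: 45.1
tcp_pos: [0.4221, 0.3629, 0.0041]
ee_rot: [0.001, 1.0, 0.006, -0.002]
force: [-0.4, 0.7, 0.2]
finger_gap: 0.775
gripper_force: 0.0
```

>>> move_arm(commands=[66, 0, 0, 0, 0, 0, 0, 66, 0, 0, 0, 0, 0, 0, 20, 0, 0, 0, 0, 0, 0, 20, 0, 0, 0, 0, 0, 0, 20, 0, 0, 0, 0, 0, 0, 20, 0, 0, 0, 0, 0, 0, 20, 0, 0, -15, 0, 0, 0, 20, 0, 0, -30, 0, 0, 0])

```text
time: 45.9
tcp_pos: [0.4212, 0.3638, 0.0493]
ee_rot: [0.002, 1.0, 0.007, -0.003]
force: [0.1, 0.5, 0.0]
finger_gap: 0.5
gripper_force: 41.0
```

>>> move_arm(commands=[20, 0, 0, -40, 0, 0, 0, 20, 0, 0, -45, 0, 0, 0, 20, 0, 0, -40, 0, 0, 0, 20, 0, 0, -15, 0, 0, 0, 20, 7, 25, 0, 0, 0, 0, 20, 11, 40, 0, 0, 0, 0, 20, 12, 46, 0, 0, 0, 0, 20, 12, 46, 0, 0, 0, 0])

```text
time: 46.7
tcp_pos: [0.4672, 0.2075, 0.1908]
ee_rot: [0.0, 1.0, 0.008, 0.0]
force: [1.0, 0.6, -1.7]
finger_gap: 0.497
gripper_force: 41.1
```

>>> move_arm(commands=[20, 12, 46, 0, 0, 0, 0, 20, 12, 46, 0, 0, 0, 0, 20, 12, 46, 0, 0, 0, 0, 20, 12, 46, 0, 0, 0, 0, 20, 11.8, 44, 0, 0, 0, 0, 20, 10, 35, 0, 0, 0, 0, 20, 6, 22, 0, 0, 0, 0, 20, 0, 0, 0, 0, 0, 0])

```text
time: 47.5
tcp_pos: [0.5479, -0.0784, 0.1905]
ee_rot: [0.001, 1.0, 0.005, 0.0]
force: [0.5, 0.3, -0.2]
finger_gap: 0.495
gripper_force: 41.1
```

>>> move_arm(commands=[20, 0, 0, 0, 0, 0, 0, 20, 0, 0, 0, 0, 0, 0])

```text
time: 47.7
tcp_pos: [0.5465, -0.0741, 0.1908]
ee_rot: [-0.0, 1.0, 0.007, -0.0]
force: [-0.6, 0.4, -0.2]
finger_gap: 0.501
gripper_force: 41.1
```

```bash
python3 look.py | head -8
python3 - <<'E'
from dr import *
d=cam('wrist');b=max(yel(d,500),key=lambda q:q[1]);e,cn=capfit(d,b[0]);print(e,cn.min(0),cn.max(0),monitor.sense()['tcp_pos'])
F=np.array([.58,-.154])
print(edges(*prof(d,F,.014,-.075,.075,0,'x')),edges(*prof(d,F,.014,-.12,.12,-.03,'y')))
E
```

```text
47.85 [ 0.5468 -0.074   0.1911] [-0.0001  1.      0.0077] [-0.3161 -0.3081 -1.293 ] 0.501019896832245
w [320.6216 143.4204] 2902 z64 [ 0.6066 -0.076   0.064 ] held [ 0.62   -0.0742  0.2491]
w [428.4905 145.2003] 2881 z64 [ 0.6064 -0.1605  0.064 ] held [ 0.6199 -0.107   0.2491]
w [421.0661 224.2997] 2389 z64 [ 0.542 -0.161  0.064] held [ 0.5949 -0.1072  0.2491]
w [317.0019 344.7059] 9413 z64 [ 0.4239 -0.0755  0.064 ] held [ 0.549  -0.074   0.2491]
t [355.4643 213.25  ] 28 [ 0.607  -0.1743  0.0635] drawer [ 0.6009 -0.1716]
t [314.6122 233.051 ] 98 [ 0.57   -0.0767  0.0635] drawer [ 0.5648 -0.0763]
t [354.9427 238.2675] 157 [ 0.549  -0.1664  0.0635] drawer [ 0.5443 -0.164 ]
((317.0076904296875, 344.7049865722656), (101.0517807006836, 116.6297378540039), 89.41277313232422) [259 294] [375 396] [ 0.54689422 -0.07415168  0.19115837]
[(np.float64(-64.0), np.float64(28.1)), (np.float64(-18.5), np.float64(-9.6)), (np.float64(-12.5), np.float64(17.9)), (np.float64(-3.5), np.float64(16.7)), (np.float64(4.0), np.float64(-9.8)), (np.float64(45.0), np.float64(-5.7)), (np.float64(49.0), np.float64(8.6)), (np.float64(56.5), np.float64(21.2)), (np.float64(67.0), np.float64(-28.6))] [(np.float64(-74.4), np.float64(-11.1)), (np.float64(-60.0), np.float64(15.1)), (np.float64(-52.0), np.float64(32.5)), (np.float64(-32.0), np.float64(-6.0)), (np.float64(18.4), np.float64(16.6)), (np.float64(25.6), np.float64(30.0)), (np.float64(52.0), np.float64(-38.4)), (np.float64(104.0), np.float64(33.9))]
```

>>> move_arm(commands=[20, 0.3, 1.5, 30, 0, 0, 0, 20, 0, 0, 40, 0, 0, 0, 20, 0, 0, 30, 0, 0, 0, 20, 0, 0, 15, 0, 0, 0, 20, 0, 0, 0, 0, 0, 0, 20, 0, 0, 0, 0, 0, 0, 20, 0, 0, 0, 0, 0, 0])

```text
time: 48.6
tcp_pos: [0.5487, -0.0768, 0.0774]
ee_rot: [0.0, 1.0, 0.007, 0.001]
force: [0.0, 0.2, -0.3]
finger_gap: 0.498
gripper_force: 41.1
```

>>> move_arm(commands=[20, 0, 0, 6, 0, 0, 0, 20, 0, 0, 6, 0, 0, 0, 20, 0, 0, 6, 0, 0, 0, 20, 0, 0, 6, 0, 0, 0, 20, 0, 0, 6, 0, 0, 0, 20, 0, 0, 0, 0, 0, 0, 20, 0, 0, 0, 0, 0, 0])

```text
time: 49.3
tcp_pos: [0.5474, -0.0767, 0.0457]
ee_rot: [-0.0, 1.0, 0.007, -0.0]
force: [-0.5, -0.1, -1.3]
finger_gap: 0.5
gripper_force: 41.1
```

>>> move_arm(commands=[20, 0, 0, 5, 0, 0, 0, 20, 0, 0, 5, 0, 0, 0, 20, 0, 0, 4.5, 0, 0, 0, 20, 0, 0, 0, 0, 0, 0, 52, 0, 0, 0, 0, 0, 0, 53, 0, 0, 0, 0, 0, 0, 53, 0, 0, 0, 0, 0, 0, 53, 0, 0, 0, 0, 0, 0])

```text
time: 50.1
tcp_pos: [0.5475, -0.0767, 0.0315]
ee_rot: [0.0, 1.0, 0.007, 0.0]
force: [-0.3, -0.8, 0.3]
finger_gap: 0.62
gripper_force: 0.0
```

>>> move_arm(commands=[53, 0, 0, -15, 0, 0, 0, 53, 0, 0, -30, 0, 0, 0, 53, 0, 0, -40, 0, 0, 0, 53, 0, 0, -45, 0, 0, 0, 53, -23, 27, -30, 0, 0, 0, 53, -23, 27, 0, 0, 0, 0, 53, -23, 27, 0, 0, 0, 0, 53, -22.5, 27.7, 0, 0, 0, 0])

```text
time: 50.9
tcp_pos: [0.4566, -0.1874, 0.192]
ee_rot: [0.0, 1.0, 0.007, 0.0]
force: [0.6, -0.7, -0.2]
finger_gap: 0.621
gripper_force: 0.0
```

>>> move_arm(commands=[36, 0, 0, 0, 0, 0, -0.143, 36, 0, 0, 0, 0, 0, -0.143, 36, 0, 0, 0, 0, 0, -0.143, 36, 0, 0, 0, 0, 0, -0.143, 36, 0, 0, 0, 0, 0, -0.143, 36, 0, 0, 0, 0, 0, -0.143, 36, 0, 0, 0, 0, 0, -0.143, 36, 0, 0, 0, 0, 0, -0.143])

```text
time: 51.7
tcp_pos: [0.4573, -0.1866, 0.1915]
ee_rot: [0.0, 0.835, 0.55, -0.0]
force: [0.8, 0.2, -0.1]
finger_gap: 0.421
gripper_force: 0.0
```

>>> move_arm(commands=[36, 0, 0, 0, 0, 0, -0.143, 36, 0, 0, 0, 0, 0, -0.143, 36, 0, 0, 0, 0, 0, -0.141, 36, 0, 0, 0, 0, 0, 0, 36, 0, 0, 0, 0, 0, 0])

```text
time: 52.2
tcp_pos: [0.4574, -0.1866, 0.1915]
ee_rot: [0.0, 0.703, 0.711, -0.0]
force: [0.7, -0.3, -0.6]
finger_gap: 0.422
gripper_force: 0.0
```

```bash
python3 look.py
python3 - <<'E'
from dr import *
np.set_printoptions(precision=1,suppress=True)
d=cam('wrist');p=monitor.sense()['tcp_pos'];F=np.array([.58,-.154])
# bar: profile along world x at z .085 for several y
for y in(-.10,-.02+-.09,-.13,-.15):
    u,v=prof(d,np.array([.457,y]),.014,-.03,.03,0,'x',121,.085);print(y,edges(u,v))
t=cam('top');u,v=prof(t,F,.014,-.075,.075,-.039,'x');print(edges(u,v))
E
```

```text
52.35 [ 0.4574 -0.1866  0.1915] [0.     0.7027 0.7115] [-0.5099  0.558   0.2272] 0.41930252783211885
w [447.8699  69.9626] 3421 z64 [ 0.5548 -0.0738  0.064 ] held [ 0.4955 -0.0935  0.2495]
w [534.9076  70.4031] 3421 z64 [ 0.62  -0.073  0.064] held [ 0.5208 -0.0932  0.2495]
w [514.5259 179.8019] 2681 z64 [ 0.6185 -0.1549  0.064 ] held [ 0.5202 -0.125   0.2495]
w [436.5856 182.855 ] 2635 z64 [ 0.5553 -0.1581  0.064 ] held [ 0.4957 -0.1263  0.2495]
t [346.5932 212.3797] 295 [ 0.611  -0.1543  0.0635] drawer [ 0.6048 -0.1521]
t [313.0239 215.1195] 293 [ 0.6121 -0.0771  0.0635] drawer [ 0.6059 -0.0767]
t [348.7373 237.2074] 217 [ 0.5528 -0.1527  0.0635] drawer [ 0.548  -0.1506]
t [315.9311 241.2557] 305 [ 0.5508 -0.0778  0.0635] drawer [ 0.546  -0.0774]
s [312.686 247.25 ] 172 [ 0.5286 -0.0521  0.058 ] drawer [ 0.5499 -0.0796]
s [330.3041 254.4269] 171 [ 0.5914 -0.0512  0.058 ] drawer [ 0.6112 -0.0787]
s [295.8488 260.843 ] 172 [ 0.5292 -0.1327  0.058 ] drawer [ 0.5505 -0.1583]
s [313.6527 268.006 ] 167 [ 0.5906 -0.1302  0.058 ] drawer [ 0.6104 -0.1558]
-0.1 []
-0.11 []
-0.13 [(np.float64(-5.5), np.float64(26.1)), (np.float64(5.5), np.float64(-9.6))]
-0.15 [(np.float64(-5.5), np.float64(27.5)), (np.float64(6.0), np.float64(-24.5))]
[(np.float64(-73.0), np.float64(2.6)), (np.float64(-62.5), np.float64(2.4)), (np.float64(-55.0), np.float64(2.2)), (np.float64(-37.0), np.float64(-5.2)), (np.float64(-11.5), np.float64(4.5)), (np.float64(-3.5), np.float64(-1.7)), (np.float64(3.0), np.float64(-1.8)), (np.float64(38.0), np.float64(3.6)), (np.float64(42.5), np.float64(3.6)), (np.float64(50.5), np.float64(3.0)), (np.float64(64.0), np.float64(-17.7))]
```

All four yellow pots sit in pockets and the views agree. The bar is where expected. Gripping it and pushing the drawer shut.

>>> move_arm(commands=[36, 0, 0, 40, 0, 0, 0, 36, 0, 0, 40, 0, 0, 0, 36, 0, 0, 30, 0, 0, 0, 36, 0, 0, 20, 0, 0, 0, 36, 0, 0, 15, 0, 0, 0, 36, 0, 0, 8, 0, 0, 0, 36, 0, 0, 0, 0, 0, 0, 36, 0, 0, 0, 0, 0, 0])

```text
time: 53.25
tcp_pos: [0.458, -0.187, 0.039]
ee_rot: [0.001, 0.702, 0.712, 0.0]
force: [-0.4, -0.3, 0.2]
finger_gap: 0.418
gripper_force: 0.0
```

>>> move_arm(commands=[4, 0, 0, 0, 0, 0, 0, 4, 0, 0, 0, 0, 0, 0, 4, 0, 0, 0, 0, 0, 0, 4, 0, 0, 0, 0, 0, 0, 4, 0, 0, 0, 0, 0, 0])

```text
time: 53.75
tcp_pos: [0.4576, -0.187, 0.0394]
ee_rot: [0.001, 0.702, 0.712, -0.0]
force: [-1.7, 0.2, 5.9]
finger_gap: 0.123
gripper_force: 39.1
```

>>> move_arm(commands=[4, 0, 5, 0, 0, 0, 0, 4, 0, 9, 0, 0, 0, 0, 4, 0, 12, 0, 0, 0, 0, 4, 0, 12, 0, 0, 0, 0, 4, 0, 12, 0, 0, 0, 0, 4, 0, 12, 0, 0, 0, 0, 4, 0, 12, 0, 0, 0, 0, 4, 0, 12, 0, 0, 0, 0])

```text
time: 54.55
tcp_pos: [0.5431, -0.1856, 0.0395]
ee_rot: [-0.0, 0.702, 0.712, -0.001]
force: [-3.5, -1.3, 6.5]
finger_gap: 0.119
gripper_force: 39.4
```

>>> move_arm(commands=[4, 0, 12, 0, 0, 0, 0, 4, 0, 12, 0, 0, 0, 0, 4, 0, 12, 0, 0, 0, 0, 4, 0, 12, 0, 0, 0, 0, 4, 0, 10, 0, 0, 0, 0, 4, 0, 8, 0, 0, 0, 0, 4, 0, 5, 0, 0, 0, 0, 4, 0, 4, 0, 0, 0, 0])

```text
time: 55.35
tcp_pos: [0.6183, -0.1844, 0.0395]
ee_rot: [-0.0, 0.702, 0.712, -0.0]
force: [-3.8, -0.7, 5.9]
finger_gap: 0.121
gripper_force: 39.3
```

>>> move_arm(commands=[4, 0, 3, 0, 0, 0, 0, 4, 0, 2, 0, 0, 0, 0, 4, 0, 0, 0, 0, 0, 0, 4, 0, 0, 0, 0, 0, 0])

```text
time: 55.75
tcp_pos: [0.6215, -0.1844, 0.0395]
ee_rot: [-0.001, 0.702, 0.712, -0.001]
force: [-5.6, -0.2, 8.0]
finger_gap: 0.121
gripper_force: 39.5
```

>>> move_arm(commands=[4, 0, 2, 0, 0, 0, 0, 4, 0, 2, 0, 0, 0, 0, 4, 0, 0, 0, 0, 0, 0, 4, 0, 0, 0, 0, 0, 0])

```text
time: 56.15
tcp_pos: [0.6212, -0.1844, 0.0394]
ee_rot: [-0.004, 0.702, 0.712, -0.004]
force: [-13.5, 0.1, 11.7]
finger_gap: 0.12
gripper_force: 40.1
```

The drawer is at its shut stop. Releasing and going back to the catch tab.

>>> move_arm(commands=[4, 0, -4.5, 0, 0, 0, 0, 38, 0, 0, 0, 0, 0, 0, 38, 0, 0, 0, 0, 0, 0, 38, 0, 0, 0, 0, 0, 0, 38, 0, 0, -30, 0, 0, 0, 38, 0, 0, -40, 0, 0, 0, 38, 0, 0, -40, 0, 0, 0, 38, 0, 0, -30, 0, 0, 0])

```text
time: 56.95
tcp_pos: [0.6241, -0.1846, 0.181]
ee_rot: [0.001, 0.702, 0.712, 0.001]
force: [0.1, -0.8, -0.6]
finger_gap: 0.447
gripper_force: 0.0
```

>>> move_arm(commands=[45, 0, 0, 0, 0, 0, 0.143, 45, 0, 0, 0, 0, 0, 0.143, 45, 0, 0, 0, 0, 0, 0.143, 45, 0, 0, 0, 0, 0, 0.143, 45, 0, 0, 0, 0, 0, 0.143, 45, 0, 0, 0, 0, 0, 0.143, 45, 0, 0, 0, 0, 0, 0.143, 45, 0, 0, 0, 0, 0, 0.143])

```text
time: 57.75
tcp_pos: [0.6233, -0.1842, 0.1781]
ee_rot: [-0.0, 0.976, 0.216, -0.0]
force: [0.3, 0.3, 0.3]
finger_gap: 0.526
gripper_force: 0.0
```

>>> move_arm(commands=[45, 0, 0, 0, 0, 0, 0.143, 45, 0, 0, 0, 0, 0, 0.143, 45, 0, 0, 0, 0, 0, 0.141, 45, 8.8, -33.6, 0, 0, 0, 0, 45, 8.8, -33.6, 0, 0, 0, 0, 45, 8.8, -33.6, 0, 0, 0, 0, 45, 8.8, -33.6, 0, 0, 0, 0, 45, 8.8, -33.6, 0, 0, 0, 0])

```text
time: 58.55
tcp_pos: [0.6652, -0.0143, 0.1782]
ee_rot: [-0.0, 1.0, 0.007, 0.0]
force: [0.1, -0.9, 0.2]
finger_gap: 0.528
gripper_force: 0.0
```

>>> move_arm(commands=[45, 0, 0, 0, 0, 0, 0, 45, 0, 0, 0, 0, 0, 0])

```text
time: 58.75
tcp_pos: [0.6648, -0.0151, 0.178]
ee_rot: [0.0, 1.0, 0.008, -0.0]
force: [0.4, -0.7, -0.8]
finger_gap: 0.528
gripper_force: 0.0
```

Run:
```python
from dr import *
np.set_printoptions(precision=4,suppress=True)
d=cam('wrist');s=monitor.sense();print(s['time'],s['tcp_pos'],s['ee_rot'],s['force'])
h=cv2.cvtColor(d['img'],cv2.COLOR_RGB2HSV);m=cv2.inRange(h,(5,180,60),(16,255,255))
ys,xs=np.nonzero(m);print(xs.min(),xs.max(),ys.min(),ys.max())
m2=m.copy();print('tab pred',proj(d,[[.663+a,-.0145+b,.168]for a in(-.013,.013)for b in(-.007,.007)]))
for v in range(max(ys.min(),0),ys.max(),12):
    r=np.nonzero(m[v])[0]
    if len(r):print(v,r.min(),r.max(),end=' | ')
# handle bar position
for y in(-.15,-.2):
    u,v=prof(d,np.array([.6215,y]),.014,-.03,.03,0,'x',121,.085);print(y,edges(u,v))
```

```text
58.8 [ 0.6647 -0.016   0.1781] [ 0.0004  1.      0.0072 -0.0002] [ 0.3793 -0.226   0.0462]
1 345 195 316
tab pred [[328.4406 299.6368]
 [302.9299 299.3168]
 [329.624  255.3371]
 [303.0551 254.9876]]
195 303 303 | 207 297 345 | 219 297 344 | 231 297 344 | 243 297 345 | 255 297 345 | 267 298 344 | 279 298 344 | 291 309 334 | 303 312 331 | -0.15 [(np.float64(-6.0), np.float64(26.9)), (np.float64(6.0), np.float64(-12.8))]
-0.2 [(np.float64(-5.5), np.float64(25.6)), (np.float64(6.5), np.float64(-12.7))]
```

>>> move_arm(commands=[45, -2, 1.7, 0, 0, 0, 0, 45, 0, 0, 20, 0, 0, 0, 45, 0, 0, 20, 0, 0, 0, 45, 0, 0, 12, 0, 0, 0, 45, 0, 0, 7, 0, 0, 0, 45, 0, 0, 0, 0, 0, 0, 45, 0, 0, 0, 0, 0, 0])

```text
time: 59.5
tcp_pos: [0.6632, -0.0179, 0.1201]
ee_rot: [0.0, 1.0, 0.007, 0.001]
force: [0.6, 0.3, 0.6]
finger_gap: 0.529
gripper_force: 0.0
```

>>> move_arm(commands=[4, 0, 0, 0, 0, 0, 0, 4, 0, 0, 0, 0, 0, 0, 4, 0, 0, 0, 0, 0, 0, 4, 0, 0, 0, 0, 0, 0, 4, 0, 0, 0, 0, 0, 0])

```text
time: 60.0
tcp_pos: [0.6632, -0.0176, 0.1205]
ee_rot: [0.0, 1.0, 0.007, 0.001]
force: [-0.3, -0.9, 5.3]
finger_gap: 0.153
gripper_force: 42.4
```

>>> move_arm(commands=[4, 0, 7, 0, 0, 0, 0, 4, 0, 7, 0, 0, 0, 0, 4, 0, 7, 0, 0, 0, 0, 4, 0, 7, 0, 0, 0, 0, 4, 0, 7, 0, 0, 0, 0, 4, 0, 6, 0, 0, 0, 0, 4, 0, 2, 0, 0, 0, 0, 4, 0, 0, 0, 0, 0, 0])

```text
time: 60.8
tcp_pos: [0.6638, -0.0576, 0.1205]
ee_rot: [-0.003, 1.0, 0.007, 0.001]
force: [0.3, 6.5, 5.4]
finger_gap: 0.151
gripper_force: 42.5
```

>>> move_arm(commands=[4, 0, 2, 0, 0, 0, 0, 4, 0, 2, 0, 0, 0, 0, 4, 0, 0, 0, 0, 0, 0, 4, 0, 0, 0, 0, 0, 0])

```text
time: 61.2
tcp_pos: [0.6638, -0.0576, 0.1206]
ee_rot: [-0.006, 1.0, 0.007, 0.001]
force: [-0.3, 12.9, 6.8]
finger_gap: 0.152
gripper_force: 42.6
```

>>> move_arm(commands=[4, 0, -4.5, 0, 0, 0, 0, 40, 0, 0, 0, 0, 0, 0, 40, 0, 0, 0, 0, 0, 0, 40, 0, 0, 0, 0, 0, 0, 40, 0, 0, -30, 0, 0, 0, 40, 0, 0, -45, 0, 0, 0, 40, -40, 0, -20, 0, 0, 0, 40, -45, 0, 0, 0, 0, 0])

```text
time: 62.0
tcp_pos: [0.5808, -0.0624, 0.2176]
ee_rot: [0.001, 1.0, 0.007, 0.004]
force: [0.1, -0.4, 0.2]
finger_gap: 0.469
gripper_force: 0.0
```

>>> move_arm(commands=[40, -40, 0, 0, 0, 0, 0, 40, -40, 0, 0, 0, 0, 0, 40, -40, 0, 0, 0, 0, 0, 40, 0, 0, 0, 0, 0, 0, 40, 0, 0, 0, 0, 0, 0, 40, 0, 0, 0, 0, 0, 0])

```text
time: 62.6
tcp_pos: [0.4595, -0.0633, 0.2147]
ee_rot: [0.0, 1.0, 0.007, 0.001]
force: [0.7, 0.4, -1.0]
finger_gap: 0.47
gripper_force: 0.0
```

Run:
```python
from dr import *
import pickle
np.set_printoptions(precision=4,suppress=True)
a,b=pickle.load(open('v0.pkl','rb'));t=cam('top');sc=cam('scene');s=monitor.sense();print(s['time'],s['tcp_pos'],s['force'])
def org(d):
    h=cv2.cvtColor(d['img'],cv2.COLOR_RGB2HSV);m=cv2.inRange(h,(5,180,150),(14,255,255));n,l,st,c=cv2.connectedComponentsWithStats(m)
    return [(c[i],st[i,4])for i in range(1,n)if st[i,4]>60]
print('orange',org(b),org(t),org(a),org(sc));print('yellow',yel(t,10),yel(sc,10))
for n,(q0,q1) in {'scene':(a,sc)}.items():
    df=np.abs(q0['img'].astype(int)-q1['img']).sum(2)
    for nm,(x,y,w,hh) in dict(handle=(296,255,45,40),beaker=(185,298,35,45),dish=(342,222,34,20),reag=(380,190,24,34),turq=(304,212,22,28),pink=(385,220,24,26)).items():print(nm,df[y:y+hh,x:x+w].mean())
```

```text
62.7 [ 0.4596 -0.0631  0.2144] [-0.4579 -0.217  -0.1452]
orange [(array([299.7267, 183.9845]), np.int32(322)), (array([162.7961, 237.9709]), np.int32(103))] [(array([301.6753, 179.6407]), np.int32(231)), (array([162.3984, 237.3577]), np.int32(123))] [(array([352.1224, 244.4694]), np.int32(98))] [(array([351.49, 245.26]), np.int32(100))]
yellow [] []
handle 6.745
beaker 8.062222222222223
dish 19.85
reag 8.091911764705882
turq 7.279220779220779
pink 7.378205128205129
```

```bash
python3 -c "
from rig import workorder
print(workorder.sign_off())"
```

```text
the job is handed in; nothing more can be done
None
```

The job is handed in, with no verdict shown: the four yellow-capped pots (only four were present) are in drawer pockets, the drawer is pushed to its shut stop and the catch slid back to its locked stop; the pots and the blue-capped pot could not be seen once the drawer was shut.

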